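# Put the cheese away: load the box, latch it, zero the day dial

## Robot

A 6-joint arm with a two-finger parallel gripper is mounted at the origin on the work surface. World frame = base frame: x ahead of the robot, y to its left, z up, the work surface at z = 0. Lengths are in m, angles in rad, forces in N, time in s.
With the tool pointing down it reaches from about 0.35 to 0.85 m from the base axis. Payload 8.1 kg.
Tool frame: the origin (TCP) lies at the centre of the arm's flange, where the gripper is bolted on; the fingertips stand 186 mm ahead of it and the grasp point (between the pads) lies 167 mm ahead of it; z points along the fingers, y is the line along which they close (so a half turn about z gives the same grasp; the last joint's range is limited). The gripper opens to 93 mm and grips with 3 to 60 N. Pads are 15 mm wide; open, the fingers measure 128 mm over their backs; the gripper's body (75 mm by 188 mm) begins 65 mm behind the grasp point.
Start: joints at [1.225, 0.13, 1.488, -0, 1.523, -0.085], TCP at [0.155, 0.58, 0.405] pointing down, gripper open.
Joint ranges: [-2.96, 2.96], [-0.89, 2.26], [0.02, 2.5], [-1.34, 4.48], [0, 2.73], [-2.66, 2.66]. Speed limits (rad/s): [2.39, 2.39, 2.79, 3.14, 3.14, 3.14].

## Interface

Orientations are given as a rotation vector (axis times angle).
In Python, from plant import read_state, read_camera, camera_params, robot gives the robot as it stands.
- The arm moves only by the tool carry_out, never from a script. Its argument "targets" is a list of rows, each an object of numbers: "hand": the opening in per cent of the stroke, from 0 (shut) to 100 (fully open); "x", "y", "z": the shift along the tool's x, y, z in m; "ax", "ay", "az": the turn, a rotation vector about the tool's x, y, z in rad. In form: [{"hand": .., "x": .., "y": .., "z": .., "ax": .., "ay": .., "az": ..}, ...]. A call has 1 to 8 rows; each row is the pose to reach, as a shift and turn from the pose commanded when the call began, along the tool's axes at that moment; what a row does not reach only later rows make up. A row lasts 1/8 s, in which the tool goes at most 62.5 mm and 10.7 degrees, less where a joint would pass 70% of its speed; a pose out of reach is approached as far as the arm can. A call with a gripper value outside its range is refused whole. The fingers move at their own pace and stop on an object; "newtons" is the grip in N (left out, the last holds). Time passes only in rows, so rows that repeat a pose let the fingers close. It gives the time, the measured TCP pose, the force, the opening and the grip force at its end, in the units of the state.
- read_state(): the state, without advancing time (a new reading comes with each control period).
- read_camera(name): name is "side" or "top" or "wrist"; returns (picture, depth): 384x512x3 uint8, blue, green, red; 384x512 float32, m along the optical axis (not along the pixel's ray), 0 where there is no reading.
- camera_params(name): a dict with "fx", "fy", "cx", "cy" (pixels), "position" and "rotation" of the camera in the world. Camera axes: x right, y up, looking along -z (the intrinsics and any distortion apply to the point x, -y, -z); pixel columns grow to the right and rows downward; lengths in m; the calibration is good to about 2 mm. The wrist camera is an equidistant fisheye: a pixel r from the principal point sees the ray r / f radians off the axis. A picture is of the moment at which its call begins: read the wrist's pose just before it. camera_params takes no time and is no camera call; for the wrist camera it gives the pose at the moment of the call.
- robot.close_job(): hands the job in; it is judged then, once.
The state is a dict: "t": time; "q": joint angles; "dq": joint speeds; "joint_torque": joint torques, N m; "tool_pos": TCP position; "orientation": TCP orientation; "force": force on the tool from outside, world axes, zero at the start; "wrist_torque": the same for the moment, N m; "opening": finger opening in m; "gripper_force": force on a finger pad.
Only numpy, scipy, OpenCV 4.12 (cv2) and the standard library are available. Lean on these libraries where they do the work, as an engineer would, in place of code of your own. Each camera call takes 0.05 s, during which the arm holds its last target. There are 200 camera calls.

## Task

Put away the hard cheese: lay every wedge that is out on the worktop inside the white cheese box, close its wooden lid, swing the latch's loop over onto the hook keeper on the lid, then snap the brass lever right down over centre so that the lid is held under tension. Turn the black day dial back to its zero stop. Leave the other kitchen things where they stand.

Things in the scene. Friction and masses are not known exactly. Their poses are not given: they have to be found in the camera images.
- cheese_box: white open-topped box fixed to the worktop, outside 162 mm (its x) by 252 mm (its y) by 80 mm high, walls and floor 6 mm. Origin: centre of its underside; z up. On its -x side is a solid latch deck, x -81 to -166 mm, 110 mm wide, 80 mm high. The lid is hinged along the +x rim; the latch lies on the deck at y 0
- lid (a joint): wooden lid 165 x 252 x 10 mm, underside at z 80 mm when closed. Opening angle, rad: 0 closed, 1.57 upright, at most 1.75. Stiff friction hinge: stays at any angle, about 3 N near its free edge swings it. A finger pushing its outer (upper) face closes it. The keeper is at the middle of its free edge; 50 mm aside the face is bare
- lid_hinge (a point): middle of the lid's hinge axis (along the box's y), at the box's x 81, y 0, z 80 mm; the closed lid's top is 10 mm above it
- lever (a joint): brass latch lever, black tip, 24 mm wide, 8 mm thick, 70 mm long from its pivot. Angle, rad: 0 snapped flat (pointing to the box's -x, beyond the deck), 1.57 up, at most 2.2 (leaning to the lid: most loop slack). Light friction holds it. With the loop hooked, it comes taut at about 1.0 and goes over centre at about 0.25 with a few newtons at the tip, then holds itself
- lever_pivot (a point): point on the lever's hinge axis (along the box's y), at the box's x -140, y 0, z 96 mm
- loop (a joint): angle of the steel wire loop on its pin in the lever, rad, growing as it is lifted off the lid; its elevation above the box's +x is this minus the lever angle. Range -0.6 to 4.1, nearly free: at the start it rests folded back past upright, leaning away from the lid; pushed past upright towards the lid it falls onto the lid
- lever_tip (a point): middle of the outer end of the lever, 70 mm from its pivot
- loop_bar (a point): middle of the loop's cross bar, 84 mm from the loop's pin (which is 18 mm from the lever pivot). The bar is 8 mm thick, 90 mm wide along the box's y, and overhangs the loop's two arms (at y -21 and +21 mm) by 24 mm each side as finger stubs. The arms straddle lever and keeper
- keeper (a joint): how far the sprung keeper hook on the lid is drawn towards the latch, m: 0 at rest, about 0.003 with the latch snapped down; spring 10 N per mm
- keeper_face (a point): middle of the brass keeper's hooking face, which looks to the lid's +x (away from the latch), 7 mm above the lid's top. Axes: the lid's (the box's when closed). The keeper is a hook 28 mm wide, 18 mm high on the lid's free edge; its lip, 14 to 18 mm above the lid, overhangs the face by 7 mm. The hooked bar lies behind the face, under the lip
- wedge1: wedge of yellow hard cheese with a black rind, 97 mm long, 46 mm wide at the rind tapering to 24 mm at the blunt tip (34 mm at mid-length), 45 mm high, 180 g. It lies flat. Origin: centre of its underside; x along its length towards the tip, z up. Between 2 and 3 wedges are present; an absent one reads None
- wedge2: wedge of yellow hard cheese with a black rind, 97 mm long, 46 mm wide at the rind tapering to 24 mm at the blunt tip (34 mm at mid-length), 45 mm high, 180 g. It lies flat. Origin: centre of its underside; x along its length towards the tip, z up. Between 2 and 3 wedges are present; an absent one reads None
- wedge3: wedge of yellow hard cheese with a black rind, 97 mm long, 46 mm wide at the rind tapering to 24 mm at the blunt tip (34 mm at mid-length), 45 mm high, 180 g. It lies flat. Origin: centre of its underside; x along its length towards the tip, z up. Between 2 and 3 wedges are present; an absent one reads None
- dial (a joint): black day dial, a knob with an upright bar grip 61 mm long, 14 mm thick and 32 mm high, on a round white scale. Angle in rad, 0 at its zero stop, growing clockwise seen from above, at most 2.7; turn it anticlockwise to zero it. Friction 0.04 N m
- dial_grip (a point): point on the dial's axis at the height to grip, 37 mm above the worktop. Its x axis runs along the bar grip, away from the bar's white pointer end, and turns with it
- dial_base: round base of the dial with a white scale 124 mm across, fixed to the worktop; origin under its centre. The red zero mark is on its -x side; at zero the white pointer end points to it
- olive_dish: small heavy sage-green dish, 68 mm across, 30 mm high, among the wedges; leave it
- oil_bottle: green oil bottle, 64 mm across, 220 mm high, bystander
- pepper_mill: dark wooden pepper mill, 58 mm across, 170 mm high, bystander
- salt_jar: glass salt jar, 72 mm across, 90 mm high, bystander
Mind the look-alikes: they are no part of the job. What is shaped like the wedge3 but pink or red is not meant.

How it is judged:
On the way, in this order (a step that is already met when the one before it is completed fails the run):
1. every wedge present lies inside the box (x of wedge1 in the frame of cheese_box between -0.07 and 0.07 m and y of wedge1 in the frame of cheese_box between -0.115 and 0.115 m and z of wedge1 in the frame of cheese_box between -0.01 and 0.05 m and x of wedge2 in the frame of cheese_box between -0.07 and 0.07 m and y of wedge2 in the frame of cheese_box between -0.115 and 0.115 m and z of wedge2 in the frame of cheese_box between -0.01 and 0.05 m and x of wedge3 in the frame of cheese_box between -0.07 and 0.07 m and y of wedge3 in the frame of cheese_box between -0.115 and 0.115 m and z of wedge3 in the frame of cheese_box between -0.01 and 0.05 m), for 0.2 s.
2. the lid is closed over them (all of step 1 and value of joint lid below 0.06 rad), for 0.2 s.
3. with the lever still raised, the loop's bar lies behind the keeper, under its lip (value of joint lid below 0.06 rad and x of loop_bar in the frame of keeper_face between 0 and 0.03 m and z of loop_bar in the frame of keeper_face between -0.012 and 0.004 m and value of joint lever above 0.8 rad), for 0.2 s.
4. the lever is snapped down and the keeper is drawn tight (value of joint lid below 0.06 rad and x of loop_bar in the frame of keeper_face between 0 and 0.03 m and z of loop_bar in the frame of keeper_face between -0.012 and 0.004 m and value of joint lever below 0.1 rad and value of joint keeper above 0.0015 m), for 0.2 s.
At the end, for the whole second after the job is handed in: All wedges present are inside the box, the lid is closed (within 0.06 rad), the loop's bar is behind the keeper's face and under its lip, the lever is down (below 0.1 rad) with the keeper drawn by more than 1.5 mm, and the dial is within 0.1 rad of its zero stop (all of step 1 and all of step 4 and value of joint dial below 0.1 rad and velocity of joint dial below 0.05 rad/s); the robot touches nothing.
It fails at once if another kitchen thing is moved by more than 6 cm (distance of any of olive_dish, oil_bottle, pepper_mill, salt_jar from where it was at the start of the episode above 0.06 m).
Of wedge1, wedge2, wedge3 only 2 to 3 are there at a start; the rules pass over those that are not, and their reading is None.
At some moment in a run one of wedge1, wedge2, wedge3 may be knocked a few centimetres aside while the robot is not near it.
It also fails if it takes over 210 s, if anything falls off the work surface, if the arm or the gripper's body presses on something with over 40 N, if the wrist force passes 120 N, or if a joint passes its speed limit or range.

## Working session

There is one attempt and no reset: what is moved stays moved. The work goes in short steps, Python scripts to look and compute and a tool call to move; the robot and the scene stay as the last step left them, time stands still between calls to the robot, and variables do not carry over. Pictures are saved under pics/ and viewed, at most 14 in all, crops included, and the job is handed in when it is done.

Besides the shell and the picture viewer there is one more tool, called after "Call:" as name(argument=value, ...) on one line, values as JSON. carry_out: Moves the arm, as the interface text tells. Its arguments: {"type":"object","properties":{"targets":{"type":"array","items":{"type":"object","properties":{"hand":{"type":"number"},"x":{"type":"number"},"y":{"type":"number"},"z":{"type":"number"},"ax":{"type":"number"},"ay":{"type":"number"},"az":{"type":"number"}}}},"newtons":{"type":"number"}},"required":["targets"]}

```bash
mkdir -p pics; ls
cat > h.py <<'E'
import numpy as np, cv2
from scipy.spatial.transform import Rotation as R
from plant import read_state, read_camera, camera_params, robot
def snap(n,f):
    P=camera_params(n); im,d=read_camera(n); cv2.imwrite(f'pics/{f}.png',im); np.savez(f'pics/{f}.npz',im=im,d=d,P=np.array(P,dtype=object)); return im,d,P
def load(f):
    z=np.load(f'pics/{f}.npz',allow_pickle=True); return z['im'],z['d'],z['P'].item()
def rot(P):
    r=np.array(P['rotation'],float); return r if r.shape==(3,3) else (R.from_rotvec(r).as_matrix() if r.size==3 else R.from_quat(r).as_matrix())
def cloud(f):
    "pinhole depth -> world points HxWx3"
    im,d,P=load(f); v,u=np.mgrid[:d.shape[0],:d.shape[1]]
    c=np.stack([(u-P['cx'])/P['fx']*d,-(v-P['cy'])/P['fy']*d,-d],-1)
    return c@rot(P).T+np.array(P['position'])
E
python3 - <<'E'
from h import *
for n in('top','side'):
    im,d,P=snap(n,n+'0'); print(n,P)
print(read_state())
E
```

```text
pics
top {'fx': 399.1824643052486, 'fy': 399.1824643052486, 'cx': 256.5147888996573, 'cy': 191.80152237727867, 'position': array([0.46986881, 0.00697829, 1.30461777]), 'rotation': array([ 0.04677423, -0.05097356, -1.58375821])}
side {'fx': 379.8584152447003, 'fy': 379.8584152447003, 'cx': 259.5279691653653, 'cy': 188.95041653195744, 'position': array([ 0.02955904, -0.53520962,  0.92070757]), 'rotation': array([ 0.70589038, -0.27340551, -0.73794844])}
{'t': 0.1, 'q': array([ 1.22458599e+00,  1.31085367e-01,  1.48917522e+00,  1.27068860e-05,
        1.52300565e+00, -8.53927460e-02]), 'dq': array([ 0.00238234, -0.00024019, -0.00219037,  0.00170493, -0.00181771,
       -0.00062956]), 'joint_torque': array([ 1.50657550e-03, -5.61340392e+01, -4.93098092e+01,  7.70685752e-02,
        2.91302166e-02, -9.09764168e-06]), 'tool_pos': array([0.15462329, 0.57951861, 0.4037896 ]), 'orientation': array([-4.08483687e-01, -3.11454804e+00,  2.56332349e-03]), 'force': array([-0.53057694,  0.54810094,  0.23073757]), 'wrist_torque': array([ 0.00127532, -0.05056548,  0.05101217]), 'gripper_force': 0.0, 'opening': 0.09265562122086886}
```

```bash
python3 -c "
import cv2
for n in('top0','side0'): cv2.imwrite(f'pics/{n}b.png',cv2.resize(cv2.imread(f'pics/{n}.png'),(800,600),interpolation=cv2.INTER_CUBIC))"
```

```text
(no output)
```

View pics/top0b.png

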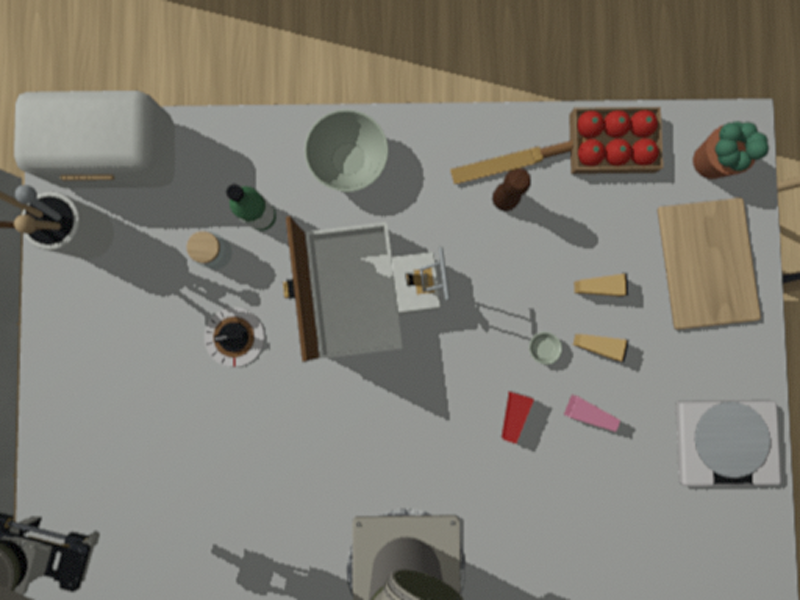

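View pics/side0b.png

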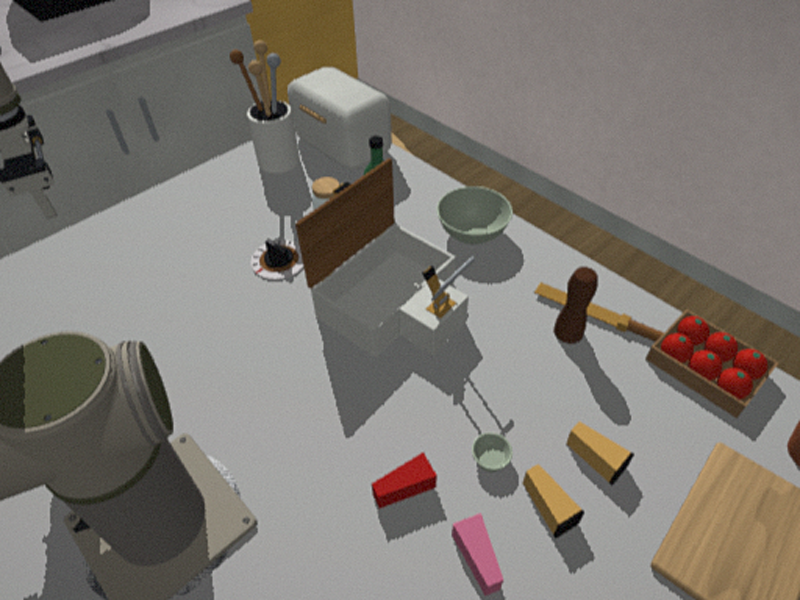

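Top view: the box is at about (350,290) and its lid stands open on the left. The latch deck is at (420,280) and the dial at (234,337). There are two yellow wedges with black rinds, at (600,285) and (601,346). The red piece (517,417) and the pink piece (593,413) are look-alikes. The bar at (510,165) is a long thin knife, not a wedge. So there are two wedges.

Run:
```python
from h import *
im,d,P=load('top0'); W=cloud('top0'); hsv=cv2.cvtColor(im,cv2.COLOR_BGR2HSV).astype(int)
H,S,V=hsv[...,0],hsv[...,1],hsv[...,2]; z=W[...,2]
v,u=np.mgrid[:384,:512]
def reg(x0,x1,y0,y1): return (u>=x0*.64)&(u<=x1*.64)&(v>=y0*.64)&(v<=y1*.64)
print('table z',np.median(z[reg(300,450,400,480)]))
def rect(m,n):
    p=W[m][:,:2]; r=cv2.minAreaRect((p*1000).astype(np.float32)); print(n,m.sum(),np.round(r[0]),np.round(r[1]),round(r[2],1),'zmed',np.median(W[m][:,2]).round(3)); return r
for n,b in(('wA',(565,635,265,303)),('wB',(565,635,325,365))):
    m=reg(*b)&(z>.035); r=rect(m,n)
    p=W[m][:,:2]; c=p.mean(0); w,V2=np.linalg.eigh(np.cov(p.T)); a=V2[:,1]
    t=(p-c)@a; s=(p-c)@V2[:,0]; wid=[np.ptp(s[(t>k-.008)&(t<k+.008)]) for k in(-.035,0.035)]
    print(' axis deg',np.degrees(np.arctan2(a[1],a[0])).round(1),'ends mid',(t.min()+t.max())/2,'widths',wid, 'mid',c+a*(t.min()+t.max())/2)
# box: deck top
m=reg(395,445,245,312)&(abs(z-.08)<.006); rect(m,'deck')
m=reg(300,445,215,365)&(abs(z-.08)<.008); r=rect(m,'rim+deck'); print(cv2.boxPoints(r))
m=reg(320,395,240,345)&(z<.02)&(z>0.0)&(S<40); rect(m,'floor')
m=reg(280,322,210,365)&(z>.1); rect(m,'lid'); 
for zz in(.1,.14,.18,.22): 
    mm=m&(abs(z-zz)<.012)
    if mm.sum()>10: rect(mm,'lid%.2f'%zz)
m=reg(405,450,240,305)&(z>.09); rect(m,'latch'); 
m=reg(425,450,240,305)&(z>.105); rect(m,'loop')
m=reg(200,270,305,370)&(z>.03); rect(m,'dialbar')
m=reg(200,270,305,370)&(z>.004)&(z<.02); rect(m,'dialbase')
m=reg(520,570,325,370)&(z>.02); rect(m,'dish')
m=reg(490,535,160,215)&(z>.03); rect(m,'mill')
m=reg(185,225,225,270)&(z>.04); rect(m,'salt')
m=reg(220,280,180,235)&(z>.03); rect(m,'bottle')
def crop(f,b,o,k):
    i=load(f)[0]; x0,x1,y0,y1=[int(q*.64) for q in b]; return cv2.resize(i[y0:y1,x0:x1],o,interpolation=cv2.INTER_CUBIC)
a=crop('top0',(480,640,255,455),(400,500),0); b=crop('top0',(195,275,300,380),(300,300),0); c=crop('top0',(380,460,230,320),(300,300),0)
cv=np.zeros((600,720,3),np.uint8); cv[:500,:400]=a; cv[:300,410:710]=b; cv[300:600,410:710]=c
cv2.imwrite('pics/crop1.png',cv)
```

```text
table z -0.0004746925498284593
wA 354 [ 536. -223.] [ 48. 477.] 10.3 zmed 0.044
 axis deg 101.5 ends mid 0.18678141637102139 widths [np.float64(0.04494911647493373), np.float64(0.027432074147763278)] mid [ 0.53631772 -0.22332487]
wB 364 [ 468. -223.] [458.  46.] 83.8 zmed 0.044
 axis deg 85.8 ends mid 0.1731956272917492 widths [np.float64(0.04098360205145521), np.float64(0.02792791859117319)] mid [ 0.4648186  -0.22309445]
deck 776 [582. -24.] [110.  88.] 6.4 zmed 0.08
rim+deck 1378 [574.  55.] [253. 248.] 6.2 zmed 0.08
[[434.89877  165.076   ]
 [461.47006  -81.38193 ]
 [712.5294   -54.314514]
 [685.9581   192.14342 ]]
floor 2953 [568.  95.] [155. 217.] 89.3 zmed 0.005
lid 1059 [530. 156.] [287. 147.] 40.8 zmed 0.225
lid0.10 43 [559. 178.] [244.   1.] 6.2 zmed 0.107
lid0.14 103 [560. 178.] [248.   1.] 6.3 zmed 0.14
lid0.18 106 [559. 178.] [246.   1.] 6.3 zmed 0.179
lid0.22 122 [559. 178.] [247.   1.] 6.2 zmed 0.221
latch 286 [550. -43.] [ 80. 171.] 83.3 zmed 0.156
loop 148 [544. -51.] [ 58. 179.] 69.8 zmed 0.19
dialbar 106 [479. 195.] [375.  18.] 89.9 zmed 0.043
dialbase 691 [477. 350.] [143. 130.] 89.3 zmed 0.007
dish 152 [ 451. -157.] [328.  64.] 88.8 zmed 0.028
mill 417 [ 634. -103.] [ 55. 390.] 48.1 zmed 0.148
salt 473 [556. 222.] [457.  70.] 59.4 zmed 0.088
bottle 595 [621. 151.] [413.  63.] 52.3 zmed 0.144
```

View pics/crop1.png

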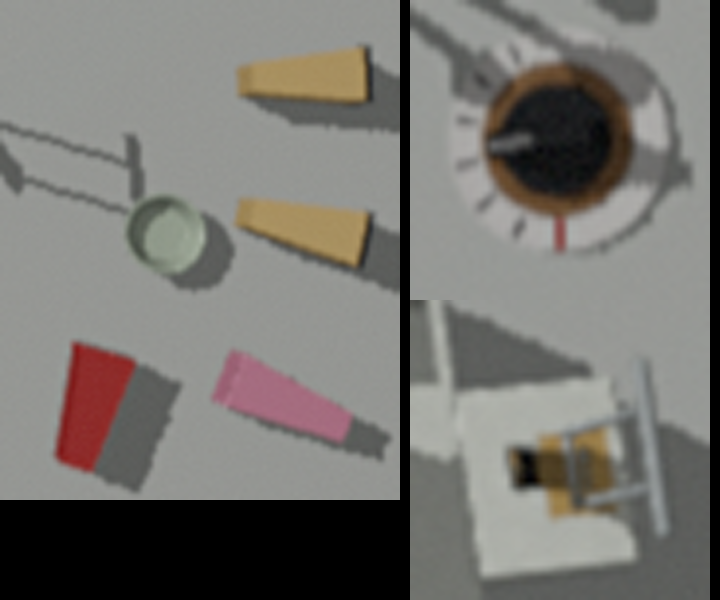

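The crop confirms it: both yellow pieces have black rinds, at crop (365,72) and (362,240), with their tips pointing +y. The dial's pointer points to image left, about 90° clockwise of the red mark. The loop leans back over the edge of the deck. Next I measure robustly and plan the moves.

```bash
cat >> h.py <<'E'
XB=np.array([-.108,.994]); YB=np.array([-.994,-.108]); O=np.array([.569,.098])
def bw(x,y,z): "box -> world"; return np.r_[O+x*XB+y*YB,z]
def wb(p): q=np.asarray(p)[...,:2]-O; return np.stack([q@XB,q@YB,np.asarray(p)[...,2]],-1)
def goal(grasp,ang=None,tilt=None,st=None,L=.167,Rw=None):
    "rows toward a world grasp point, closing line at world angle ang(rad), tool down"
    st=st or (read_state()); Rc=R.from_rotvec(st['orientation']); 
    if Rw is None:
        z=np.array([0,0,-1.]); best=None
        for k in(0,np.pi):
            y=np.array([np.cos(ang+k),np.sin(ang+k),0]); M=R.from_matrix(np.stack([np.cross(y,z),y,z],1))
            if best is None or (Rc.inv()*M).magnitude()<(Rc.inv()*best).magnitude(): best=M
        Rw=best
    p=np.asarray(grasp)-L*Rw.as_matrix()[:,2]
    s=Rc.inv().apply(p-st['tool_pos']); a=(Rc.inv()*Rw).as_rotvec()
    print('xyz',s.round(4),'a',a.round(3)); return dict(tool_pos=p,orientation=Rw.as_rotvec())
E
python3 - <<'E'
from h import *
im,d,P=load('top0'); W=cloud('top0'); z=W[...,2]; v,u=np.mgrid[:384,:512]
def reg(x0,x1,y0,y1): return (u>=x0*.64)&(u<=x1*.64)&(v>=y0*.64)&(v<=y1*.64)
def clean(m,rad): 
    p=W[m]; c=np.median(p[:,:2],0); return p[np.linalg.norm(p[:,:2]-c,axis=1)<rad]
for n,b,h in(('wA',(565,635,265,303),.035),('wB',(565,635,325,365),.035)):
    p=clean(reg(*b)&(z>h)&(z<.055),.065); r=cv2.minAreaRect((p[:,:2]*1000).astype(np.float32)); print(n,len(p),r)
for n,b,h,h2,rad in(('bar',(200,270,305,370),.03,.06,.04),('base',(200,270,305,370),.003,.02,.08),('dish',(520,570,325,370),.02,.04,.045),('mill',(480,540,160,215),.12,.2,.05),('salt',(185,225,225,270),.07,.1,.05),('bottle',(215,280,175,235),.05,.25,.06)):
    p=clean(reg(*b)&(z>h)&(z<h2),rad); print(n,len(p),p.min(0).round(3),p.max(0).round(3),np.median(p,0).round(3), cv2.minAreaRect((p[:,:2]*1000).astype(np.float32)))
p=W[reg(400,455,235,310)&(z>.09)&(z<.25)]; b=wb(p); k=(abs(b[:,1])<.07)&(b[:,0]<-.05)&(b[:,0]>-.3); b=b[k]
i=b[:,0].argsort(); print('latch',len(b)); print(b[i][::6].round(3).tolist())
st=read_state(); print('tool axes',R.from_rotvec(st['orientation']).as_matrix().round(2))
E
```

```text
wA 349 ((577.0210571289062, -407.77874755859375), (97.55522918701172, 45.03711700439453), 89.39299774169922)
wB 355 ((448.9762268066406, -401.14080810546875), (99.16429901123047, 42.94569396972656), 81.02565002441406)
bar 91 [0.471 0.322 0.032] [0.489 0.382 0.048] [0.48  0.35  0.043] ((479.9878234863281, 352.33660888671875), (13.921128273010254, 59.87183380126953), 6.6134352684021)
base 836 [0.412 0.279 0.003] [0.542 0.422 0.02 ] [0.479 0.35  0.006] ((476.8236999511719, 350.00030517578125), (143.25306701660156, 129.74620056152344), 89.19258880615234)
dish 148 [ 0.417 -0.321  0.02 ] [ 0.481 -0.256  0.034] [ 0.448 -0.296  0.027] ((448.79254150390625, -287.9656066894531), (64.96454620361328, 63.79125213623047), 88.55162048339844)
mill 266 [ 0.739 -0.241  0.12 ] [ 0.788 -0.194  0.173] [ 0.759 -0.215  0.163] ((762.673095703125, -217.18927001953125), (48.415016174316406, 45.080570220947266), 43.86615753173828)
salt 346 [0.626 0.36  0.07 ] [0.686 0.424 0.096] [0.655 0.39  0.089] ((656.2288208007812, 391.3938903808594), (61.60367202758789, 60.4693603515625), 45.71795654296875)
bottle 557 [0.
[... 676 characters left out ...]
 [-0.15, 0.019, 0.147], [-0.147, -0.005, 0.094], [-0.145, 0.008, 0.1], [-0.144, -0.011, 0.099], [-0.143, -0.004, 0.103], [-0.142, 0.022, 0.132], [-0.141, -0.02, 0.132], [-0.139, 0.024, 0.118], [-0.138, -0.018, 0.122], [-0.137, 0.017, 0.117], [-0.136, -0.022, 0.12], [-0.135, 0.011, 0.115], [-0.134, 0.02, 0.115], [-0.131, -0.01, 0.123], [-0.129, 0.008, 0.12], [-0.127, 0.002, 0.13], [-0.124, -0.003, 0.136], [-0.122, -0.009, 0.137], [-0.12, 0.009, 0.144], [-0.117, 0.003, 0.145], [-0.115, -0.006, 0.147], [-0.113, -0.012, 0.149], [-0.111, 0.003, 0.157], [-0.11, -0.006, 0.152], [-0.107, -0.012, 0.155], [-0.106, 0.002, 0.155]]
tool axes [[-0.97  0.26 -0.  ]
 [ 0.26  0.97 -0.  ]
 [ 0.   -0.   -1.  ]]
```

Run:
```python
from h import *
st=read_state(); Rc=R.from_rotvec(st['orientation']).as_matrix()
for f in('top0','side0'):
    q=(cloud(f).reshape(-1,3)-st['tool_pos'])@Rc; 
    for a,b in((0,.05),(.05,.1),(.1,.14),(.14,.19)):
        m=q[(abs(q[:,0])<.15)&(abs(q[:,1])<.15)&(q[:,2]>a)&(q[:,2]<b)]
        if len(m): print(f,a,len(m),np.percentile(m,[1,99],axis=0).round(3).tolist())
s=goal([.155,.58,.333],np.radians(1)-0)  # raise, tcp .5
s=goal([.577,-.408,.16],np.radians(1),st=s)
print(R.from_rotvec(s['orientation']).as_matrix().round(2))
s=goal([.577,-.408,.03],np.radians(1),st=s)
```

```text
top0 0 511 [[-0.039, -0.041, 0.001], [0.029, 0.009, 0.049]]
top0 0.05 1213 [[-0.037, -0.094, 0.052], [0.033, 0.056, 0.097]]
top0 0.1 47 [[-0.035, -0.085, 0.1], [0.03, 0.055, 0.139]]
top0 0.14 106 [[-0.012, -0.062, 0.141], [0.006, 0.062, 0.186]]
side0 0 403 [[-0.038, -0.044, 0.001], [0.016, 0.01, 0.05]]
side0 0.05 920 [[-0.037, -0.096, 0.051], [0.032, 0.084, 0.099]]
side0 0.1 75 [[-0.011, -0.084, 0.1], [0.019, -0.048, 0.139]]
side0 0.14 103 [[-0.011, -0.064, 0.141], [0.007, 0.05, 0.186]]
xyz [-0.0002  0.0004 -0.0962] a [-2.000e-03  1.000e-03  1.293e+00]
xyz [-0.9952  0.4047  0.173 ] a [0. 0. 0.]
[[-0.02  1.    0.  ]
 [ 1.    0.02 -0.  ]
 [-0.    0.   -1.  ]]
xyz [ 0.   -0.    0.13] a [0. 0. 0.]
```

Call:
carry_out(targets=[{"z":-0.06,"az":0.18,"hand":80},{"z":-0.096,"az":0.36,"hand":80},{"z":-0.096,"az":0.54,"hand":80},{"z":-0.096,"az":0.72,"hand":80},{"z":-0.096,"az":0.9,"hand":80},{"z":-0.096,"az":1.08,"hand":80},{"z":-0.096,"az":1.26,"hand":80},{"z":-0.096,"az":1.293,"hand":80}], newtons=25)

```text
schema error: expected keys hand, x, y, z, ax, ay, az
```

Call:
carry_out(targets=[{"x":-0.42,"y":0.17,"hand":80},{"x":-0.42,"y":0.17,"hand":80},{"x":-0.42,"y":0.17,"hand":80},{"x":-0.42,"y":0.17,"hand":80},{"x":-0.42,"y":0.17,"hand":80},{"x":-0.42,"y":0.17,"hand":80},{"x":-0.42,"y":0.17,"hand":80},{"x":-0.42,"y":0.17,"hand":80}])

```text
schema error: expected keys hand, x, y, z, ax, ay, az
```

Call:
carry_out(targets=[{"x":-0.42,"y":0.17,"hand":80},{"x":-0.42,"y":0.17,"hand":80},{"x":-0.42,"y":0.17,"hand":80},{"x":-0.42,"y":0.17,"hand":80},{"x":-0.42,"y":0.17,"hand":80},{"x":-0.42,"y":0.17,"hand":80},{"x":-0.42,"y":0.17,"hand":80},{"x":-0.42,"y":0.17,"hand":80}])

```text
schema error: expected keys hand, x, y, z, ax, ay, az
```

Call:
carry_out(targets=[{"hand":80,"x":0,"y":0,"z":-0.05,"ax":0,"ay":0,"az":0.18},{"hand":80,"x":0,"y":0,"z":-0.096,"ax":0,"ay":0,"az":0.36},{"hand":80,"x":0,"y":0,"z":-0.096,"ax":0,"ay":0,"az":0.54},{"hand":80,"x":0,"y":0,"z":-0.096,"ax":0,"ay":0,"az":0.72},{"hand":80,"x":0,"y":0,"z":-0.096,"ax":0,"ay":0,"az":0.9},{"hand":80,"x":0,"y":0,"z":-0.096,"ax":0,"ay":0,"az":1.08},{"hand":80,"x":0,"y":0,"z":-0.096,"ax":0,"ay":0,"az":1.26},{"hand":80,"x":0,"y":0,"z":-0.096,"ax":0,"ay":0,"az":1.293}], newtons=25)

```text
t: 1.1
tool_pos: [0.1547, 0.5797, 0.5002]
orientation: [2.203, 2.239, -0.001]
force: [0.3, -0.9, -0.3]
opening: 0.0745
gripper_force: 0.0
```

Call:
carry_out(targets=[{"hand":80,"x":-0.42,"y":0.17,"z":0,"ax":0,"ay":0,"az":0},{"hand":80,"x":-0.42,"y":0.17,"z":0,"ax":0,"ay":0,"az":0},{"hand":80,"x":-0.42,"y":0.17,"z":0,"ax":0,"ay":0,"az":0},{"hand":80,"x":-0.42,"y":0.17,"z":0,"ax":0,"ay":0,"az":0},{"hand":80,"x":-0.42,"y":0.17,"z":0,"ax":0,"ay":0,"az":0},{"hand":80,"x":-0.42,"y":0.17,"z":0,"ax":0,"ay":0,"az":0},{"hand":80,"x":-0.42,"y":0.17,"z":0,"ax":0,"ay":0,"az":0},{"hand":80,"x":-0.42,"y":0.17,"z":0,"ax":0,"ay":0,"az":0}])

```text
t: 2.1
tool_pos: [0.3326, 0.1597, 0.5008]
orientation: [2.203, 2.238, 0.0]
force: [-0.1, 0.4, 0.1]
opening: 0.0744
gripper_force: 0.0
```

Call:
carry_out(targets=[{"hand":80,"x":-0.42,"y":0.17,"z":0,"ax":0,"ay":0,"az":0},{"hand":80,"x":-0.42,"y":0.17,"z":0,"ax":0,"ay":0,"az":0},{"hand":80,"x":-0.42,"y":0.17,"z":0,"ax":0,"ay":0,"az":0},{"hand":80,"x":-0.42,"y":0.17,"z":0,"ax":0,"ay":0,"az":0},{"hand":80,"x":-0.42,"y":0.17,"z":0,"ax":0,"ay":0,"az":0},{"hand":80,"x":-0.42,"y":0.17,"z":0,"ax":0,"ay":0,"az":0},{"hand":80,"x":-0.42,"y":0.17,"z":0,"ax":0,"ay":0,"az":0},{"hand":80,"x":-0.42,"y":0.17,"z":0,"ax":0,"ay":0,"az":0}])

```text
t: 3.1
tool_pos: [0.5093, -0.2576, 0.4989]
orientation: [-2.201, -2.239, 0.002]
force: [-0.6, 0.2, -0.4]
opening: 0.0746
gripper_force: 0.0
```

```bash
cat >> h.py <<'E'
def wedges(f):
    "yellow tops in a pinhole picture"
    im,d,P=load(f); W=cloud(f); hsv=cv2.cvtColor(im,cv2.COLOR_BGR2HSV)
    m=((hsv[...,0]>12)&(hsv[...,0]<28)&(hsv[...,1]>90)&(W[...,2]>.03)&(W[...,2]<.06)).astype(np.uint8)
    n,l,s,c=cv2.connectedComponentsWithStats(m)
    for i in range(1,n):
        if s[i,4]>80:
            p=W[l==i]; k=np.linalg.norm(p[:,:2]-np.median(p[:,:2],0),axis=1)<.065
            print(f,s[i].tolist(),cv2.minAreaRect((p[k][:,:2]*1000).astype(np.float32)), 'box',wb(np.median(p,0)).round(3))
E
python3 - <<'E'
from h import *
for n in('top','side'): snap(n,n+'1'); wedges(n+'1')
s=goal([.577,-.408,.12],np.radians(1))
s=goal([.577,-.408,.03],np.radians(1),st=s)
E
```

```text
top1 [366, 70, 58, 39, 227] ((817.0928955078125, -431.10980224609375), (126.82917022705078, 5.456322193145752), 89.89635467529297) box [-0.553 -0.196  0.038]
top1 [392, 217, 9, 14, 98] ((442.320068359375, -435.1494140625), (27.752002716064453, 41.062591552734375), 85.86990356445312) box [-0.516  0.179  0.045]
side1 [417, 198, 81, 63, 370] ((815.7178344726562, -457.727783203125), (8.922161102294922, 128.7183837890625), 0.8271303176879883) box [-0.579 -0.186  0.039]
side1 [365, 270, 39, 34, 568] ((576.4121704101562, -409.38531494140625), (94.16376495361328, 43.03736114501953), 85.38050842285156) box [-0.51   0.056  0.046]
side1 [336, 298, 36, 40, 624] ((454.89990234375, -405.90557861328125), (95.82572937011719, 42.903953552246094), 69.72190856933594) box [-0.492  0.174  0.046]
xyz [-0.1538  0.0656  0.2124] a [-0.002 -0.001 -0.   ]
xyz [ 0.   -0.    0.09] a [0. 0. 0.]
```

Call:
carry_out(targets=[{"hand":85,"x":-0.154,"y":0.066,"z":0.1,"ax":0,"ay":0,"az":0},{"hand":85,"x":-0.154,"y":0.066,"z":0.1,"ax":0,"ay":0,"az":0},{"hand":85,"x":-0.154,"y":0.066,"z":0.15,"ax":0,"ay":0,"az":0},{"hand":85,"x":-0.154,"y":0.066,"z":0.21,"ax":0,"ay":0,"az":0},{"hand":85,"x":-0.154,"y":0.066,"z":0.25,"ax":0,"ay":0,"az":0},{"hand":85,"x":-0.154,"y":0.066,"z":0.28,"ax":0,"ay":0,"az":0},{"hand":85,"x":-0.154,"y":0.066,"z":0.302,"ax":0,"ay":0,"az":0},{"hand":85,"x":-0.154,"y":0.066,"z":0.302,"ax":0,"ay":0,"az":0}])

```text
t: 4.2
tool_pos: [0.5775, -0.4058, 0.198]
orientation: [-2.199, -2.24, 0.0]
force: [-0.3, -0.2, 0.8]
opening: 0.0788
gripper_force: 0.0
```

Call:
carry_out(targets=[{"hand":20,"x":0,"y":0,"z":0,"ax":0,"ay":0,"az":0},{"hand":20,"x":0,"y":0,"z":0,"ax":0,"ay":0,"az":0},{"hand":20,"x":0,"y":0,"z":0,"ax":0,"ay":0,"az":0},{"hand":20,"x":0,"y":0,"z":0,"ax":0,"ay":0,"az":0},{"hand":20,"x":0,"y":0,"z":0,"ax":0,"ay":0,"az":0},{"hand":20,"x":0,"y":0,"z":0,"ax":0,"ay":0,"az":0}], newtons=25)

```text
t: 4.95
tool_pos: [0.5774, -0.4074, 0.199]
orientation: [-2.202, -2.24, 0.001]
force: [-2.9, -0.2, 3.1]
opening: 0.0356
gripper_force: 24.9
```

Run:
```python
from h import *
c=np.arctan2(YB[1],YB[0])
s=goal([.577,-.408,.25],np.radians(1))
s=goal(bw(0,-.056,.25),c,st=s)
s=goal(bw(0,-.056,.040),c,st=s)
```

```text
xyz [-0.0006 -0.0005 -0.218 ] a [-0.     0.    -0.001]
xyz [ 0.5111  0.0566 -0.    ] a [ 0.     0.    -0.091]
xyz [ 0.   -0.    0.21] a [0. 0. 0.]
```

Call:
carry_out(targets=[{"hand":20,"x":0,"y":0,"z":-0.05,"ax":0,"ay":0,"az":0},{"hand":20,"x":0,"y":0,"z":-0.11,"ax":0,"ay":0,"az":0},{"hand":20,"x":0,"y":0,"z":-0.17,"ax":0,"ay":0,"az":0},{"hand":20,"x":0.02,"y":0,"z":-0.218,"ax":0,"ay":0,"az":0},{"hand":20,"x":0.08,"y":0.01,"z":-0.218,"ax":0,"ay":0,"az":0},{"hand":20,"x":0.14,"y":0.02,"z":-0.218,"ax":0,"ay":0,"az":-0.03},{"hand":20,"x":0.2,"y":0.03,"z":-0.218,"ax":0,"ay":0,"az":-0.06},{"hand":20,"x":0.26,"y":0.04,"z":-0.218,"ax":0,"ay":0,"az":-0.091}])

```text
t: 5.95
tool_pos: [0.613, -0.1446, 0.4162]
orientation: [-2.097, -2.339, -0.0]
force: [0.5, -0.1, -3.0]
opening: 0.0353
gripper_force: 24.8
```

Run:
```python
from h import *
print(read_state()['opening'],read_state()['tool_pos'])
c=np.arctan2(YB[1],YB[0])
s=goal(bw(0,-.056,.25),c)
s=goal(bw(0,-.056,.040),c,st=s)
```

```text
0.035303878435846314 [ 0.61303836 -0.1445928   0.41615833]
xyz [ 0.2459  0.0386 -0.0007] a [-0.    -0.     0.001]
xyz [ 0.   -0.    0.21] a [0. 0. 0.]
```

Call:
carry_out(targets=[{"hand":20,"x":0.06,"y":0.01,"z":0,"ax":0,"ay":0,"az":0},{"hand":20,"x":0.12,"y":0.02,"z":0,"ax":0,"ay":0,"az":0},{"hand":20,"x":0.18,"y":0.03,"z":0,"ax":0,"ay":0,"az":0},{"hand":20,"x":0.246,"y":0.039,"z":0,"ax":0,"ay":0,"az":0},{"hand":20,"x":0.246,"y":0.039,"z":0.0,"ax":0,"ay":0,"az":0},{"hand":20,"x":0.246,"y":0.039,"z":0.06,"ax":0,"ay":0,"az":0},{"hand":20,"x":0.246,"y":0.039,"z":0.11,"ax":0,"ay":0,"az":0},{"hand":20,"x":0.246,"y":0.039,"z":0.16,"ax":0,"ay":0,"az":0}])

```text
t: 6.95
tool_pos: [0.6251, 0.1012, 0.2547]
orientation: [-2.099, -2.337, 0.001]
force: [0.2, -0.5, -1.0]
opening: 0.0357
gripper_force: 24.8
```

Call:
carry_out(targets=[{"hand":20,"x":0,"y":0,"z":0.03,"ax":0,"ay":0,"az":0},{"hand":20,"x":0,"y":0,"z":0.05,"ax":0,"ay":0,"az":0},{"hand":20,"x":0,"y":0,"z":0.05,"ax":0,"ay":0,"az":0},{"hand":62,"x":0,"y":0,"z":0.05,"ax":0,"ay":0,"az":0},{"hand":62,"x":0,"y":0,"z":0.05,"ax":0,"ay":0,"az":0},{"hand":62,"x":0,"y":0,"z":0.05,"ax":0,"ay":0,"az":0}])

```text
t: 7.7
tool_pos: [0.6258, 0.1022, 0.2079]
orientation: [2.097, 2.337, 0.002]
force: [-0.3, 0.3, 0.4]
opening: 0.0566
gripper_force: 0.0
```

Call:
carry_out(targets=[{"hand":62,"x":0,"y":0,"z":-0.04,"ax":0,"ay":0,"az":0},{"hand":62,"x":0,"y":0,"z":-0.1,"ax":0,"ay":0,"az":0},{"hand":62,"x":0,"y":0,"z":-0.16,"ax":0,"ay":0,"az":0},{"hand":62,"x":0,"y":0,"z":-0.22,"ax":0,"ay":0,"az":0},{"hand":62,"x":-0.06,"y":0,"z":-0.22,"ax":0,"ay":0,"az":0},{"hand":80,"x":-0.12,"y":0,"z":-0.22,"ax":0,"ay":0,"az":0},{"hand":80,"x":-0.18,"y":0,"z":-0.22,"ax":0,"ay":0,"az":0},{"hand":80,"x":-0.24,"y":0,"z":-0.22,"ax":0,"ay":0,"az":0}])

```text
t: 8.7
tool_pos: [0.6511, -0.1382, 0.4275]
orientation: [2.097, 2.338, 0.001]
force: [1.4, -0.0, 0.3]
opening: 0.0741
gripper_force: 0.0
```

Run:
```python
from h import *
for n in('top','side'): snap(n,n+'2'); wedges(n+'2')
s=goal([.45,-.403,.25],np.radians(-10))
s=goal([.45,-.403,.03],np.radians(-10),st=s)
```

```text
top2 [384, 85, 40, 24, 108] ((823.3280639648438, -499.71197509765625), (49.18041229248047, 112.41744995117188), 31.095012664794922) box [-0.624 -0.182  0.038]
top2 [211, 160, 30, 14, 312] ((629.3318481445312, 100.20372009277344), (91.82110595703125, 41.43625259399414), 89.97748565673828) box [-0.012 -0.054  0.05 ]
top2 [369, 215, 32, 16, 309] ((455.8089294433594, -401.7424621582031), (94.86946105957031, 39.27275848388672), 69.10922241210938) box [-0.488  0.172  0.044]
side2 [246, 164, 25, 21, 283] ((627.3594970703125, 99.34025573730469), (40.35789108276367, 94.75897979736328), 0.8913232684135437) box [-0.008 -0.048  0.051]
side2 [417, 198, 81, 64, 371] ((816.2583618164062, -453.97222900390625), (128.6601104736328, 9.011238098144531), 89.05660247802734) box [-0.575 -0.187  0.039]
side2 [337, 297, 35, 41, 603] ((450.92620849609375, -402.43035888671875), (91.01927947998047, 42.101722717285156), 75.75713348388672) box [-0.491  0.175  0.046]
xyz [-0.2388 -0.2263  0.0103] a [0.    0.002 0.277]
xyz [ 0.   -0.    0.22] a [0. 0. 0.]
```

Call:
carry_out(targets=[{"hand":80,"x":-0.24,"y":-0.226,"z":0.01,"ax":0,"ay":0,"az":0.15},{"hand":80,"x":-0.24,"y":-0.226,"z":0.01,"ax":0,"ay":0,"az":0.32},{"hand":80,"x":-0.24,"y":-0.226,"z":0.01,"ax":0,"ay":0,"az":0.32},{"hand":80,"x":-0.24,"y":-0.226,"z":0.01,"ax":0,"ay":0,"az":0.32},{"hand":80,"x":-0.24,"y":-0.226,"z":0.01,"ax":0,"ay":0,"az":0.32},{"hand":80,"x":-0.24,"y":-0.226,"z":0.01,"ax":0,"ay":0,"az":0.32},{"hand":80,"x":-0.24,"y":-0.226,"z":0.07,"ax":0,"ay":0,"az":0.32},{"hand":80,"x":-0.24,"y":-0.226,"z":0.12,"ax":0,"ay":0,"az":0.32}])

```text
t: 9.8
tool_pos: [0.4529, -0.3987, 0.3059]
orientation: [2.443, 1.973, 0.001]
force: [1.1, -0.3, -1.0]
opening: 0.0742
gripper_force: 0.0
```

Run:
```python
from h import *
snap('side','side3'); wedges('side3')
s=goal([.45,-.403,.03],np.radians(-13))
```

```text
side3 [431, 227, 67, 34, 243] ((822.4071044921875, -504.4674377441406), (52.65701675415039, 111.11185455322266), 31.50523567199707) box [-0.63  -0.18   0.039]
side3 [343, 307, 29, 31, 451] ((450.6723327636719, -417.7730712890625), (67.84794616699219, 43.53910446166992), 68.77142333984375) box [-0.503  0.18   0.046]
xyz [-0.007   0.001   0.1003] a [-0.008 -0.006  0.015]
```

Call:
carry_out(targets=[{"hand":80,"x":-0.005,"y":0,"z":0.05,"ax":0,"ay":0,"az":0},{"hand":80,"x":-0.005,"y":0,"z":0.09,"ax":0,"ay":0,"az":0},{"hand":80,"x":-0.005,"y":0,"z":0.1,"ax":0,"ay":0,"az":0},{"hand":20,"x":-0.005,"y":0,"z":0.1,"ax":0,"ay":0,"az":0},{"hand":20,"x":-0.005,"y":0,"z":0.1,"ax":0,"ay":0,"az":0},{"hand":20,"x":-0.005,"y":0,"z":0.1,"ax":0,"ay":0,"az":0},{"hand":20,"x":-0.005,"y":0,"z":0.1,"ax":0,"ay":0,"az":0},{"hand":20,"x":-0.005,"y":0,"z":0.1,"ax":0,"ay":0,"az":0}])

```text
t: 10.85
tool_pos: [0.4517, -0.4046, 0.2077]
orientation: [2.443, 1.973, 0.0]
force: [0.3, 0.3, 5.4]
opening: 0.0361
gripper_force: 24.9
```

Call:
carry_out(targets=[{"hand":20,"x":0,"y":0,"z":-0.04,"ax":0,"ay":0,"az":0},{"hand":20,"x":0,"y":0,"z":-0.1,"ax":0,"ay":0,"az":0},{"hand":20,"x":0,"y":0,"z":-0.16,"ax":0,"ay":0,"az":0},{"hand":20,"x":0,"y":0,"z":-0.22,"ax":0,"ay":0,"az":0},{"hand":20,"x":0,"y":0,"z":-0.22,"ax":0,"ay":0,"az":0}])

```text
t: 11.48
tool_pos: [0.4521, -0.4051, 0.4338]
orientation: [2.436, 1.967, 0.001]
force: [-0.7, 1.3, -2.2]
opening: 0.0358
gripper_force: 24.8
```

Run:
```python
from h import *
c=np.arctan2(YB[1],YB[0])
s=goal(bw(-.005,.058,.25),c)
s=goal(bw(-.005,.058,.040),c,st=s)
```

```text
xyz [ 0.4935 -0.0452  0.0133] a [ 0.008  0.008 -0.32 ]
xyz [ 0.   -0.    0.21] a [0. 0. 0.]
```

Call:
carry_out(targets=[{"hand":20,"x":0.06,"y":-0.005,"z":0.01,"ax":0,"ay":0,"az":-0.1},{"hand":20,"x":0.12,"y":-0.01,"z":0.01,"ax":0,"ay":0,"az":-0.2},{"hand":20,"x":0.18,"y":-0.015,"z":0.01,"ax":0,"ay":0,"az":-0.32},{"hand":20,"x":0.24,"y":-0.02,"z":0.01,"ax":0,"ay":0,"az":-0.32},{"hand":20,"x":0.3,"y":-0.026,"z":0.01,"ax":0,"ay":0,"az":-0.32},{"hand":20,"x":0.36,"y":-0.032,"z":0.01,"ax":0,"ay":0,"az":-0.32},{"hand":20,"x":0.42,"y":-0.038,"z":0.01,"ax":0,"ay":0,"az":-0.32},{"hand":20,"x":0.475,"y":-0.044,"z":0.01,"ax":0,"ay":0,"az":-0.32}])

```text
t: 12.48
tool_pos: [0.5077, 0.0714, 0.4148]
orientation: [-2.097, -2.337, 0.003]
force: [1.2, 0.0, -2.9]
opening: 0.0358
gripper_force: 24.8
```

Run:
```python
from h import *
c=np.arctan2(YB[1],YB[0])
s=goal(bw(-.005,.058,.25),c)
s=goal(bw(-.005,.058,.047),c,st=s)
```

```text
xyz [ 0.0148  0.0058 -0.0023] a [-0.003 -0.    -0.   ]
xyz [ 0.    -0.     0.203] a [0. 0. 0.]
```

Call:
carry_out(targets=[{"hand":20,"x":0.015,"y":0.006,"z":0.0,"ax":0,"ay":0,"az":0},{"hand":20,"x":0.015,"y":0.006,"z":0.06,"ax":0,"ay":0,"az":0},{"hand":20,"x":0.015,"y":0.006,"z":0.11,"ax":0,"ay":0,"az":0},{"hand":20,"x":0.015,"y":0.006,"z":0.16,"ax":0,"ay":0,"az":0},{"hand":20,"x":0.015,"y":0.006,"z":0.19,"ax":0,"ay":0,"az":0},{"hand":20,"x":0.015,"y":0.006,"z":0.202,"ax":0,"ay":0,"az":0},{"hand":20,"x":0.015,"y":0.006,"z":0.202,"ax":0,"ay":0,"az":0},{"hand":62,"x":0.015,"y":0.006,"z":0.202,"ax":0,"ay":0,"az":0}])

```text
t: 13.48
tool_pos: [0.5132, 0.0845, 0.2154]
orientation: [2.098, 2.337, 0.001]
force: [0.0, -0.1, 0.4]
opening: 0.0419
gripper_force: 0.0
```

Call:
carry_out(targets=[{"hand":62,"x":0,"y":0,"z":0,"ax":0,"ay":0,"az":0},{"hand":62,"x":0,"y":0,"z":-0.03,"ax":0,"ay":0,"az":0},{"hand":62,"x":0,"y":0,"z":-0.09,"ax":0,"ay":0,"az":0},{"hand":62,"x":0,"y":0,"z":-0.15,"ax":0,"ay":0,"az":0},{"hand":62,"x":0,"y":0,"z":-0.21,"ax":0,"ay":0,"az":0},{"hand":30,"x":0,"y":0,"z":-0.27,"ax":0,"ay":0,"az":0},{"hand":0,"x":0,"y":0,"z":-0.3,"ax":0,"ay":0,"az":0},{"hand":0,"x":0,"y":0,"z":-0.3,"ax":0,"ay":0,"az":0}])

```text
t: 14.48
tool_pos: [0.5129, 0.0849, 0.5189]
orientation: [2.095, 2.334, 0.008]
force: [-0.6, 0.0, -0.6]
opening: 0.0323
gripper_force: 0.0
```

Run:
```python
from h import *
for n in('top','side'): im,_,_=snap(n,n+'4'); wedges(n+'4')
print(read_state()['q'].round(2),read_state()['tool_pos'])
a=cv2.resize(load('side4')[0],(800,600),interpolation=cv2.INTER_CUBIC); cv2.imwrite('pics/side4b.png',a)
```

```text
top4 [367, 70, 57, 39, 182] ((823.2119140625, -398.90631103515625), (114.21238708496094, 50.84756088256836), 61.70842361450195) box [-0.518 -0.195  0.038]
side4 [246, 164, 25, 21, 290] ((626.062255859375, 98.75006103515625), (39.144840240478516, 94.66233825683594), 1.4450180530548096) box [-0.011 -0.047  0.051]
side4 [223, 183, 28, 24, 313] ((515.29736328125, 82.53749084472656), (97.1235580444336, 42.22035217285156), 88.4190902709961) box [-0.013  0.064  0.052]
side4 [417, 198, 81, 63, 371] ((815.911865234375, -457.3797607421875), (8.245824813842773, 129.35873413085938), 0.19610504806041718) box [-0.579 -0.186  0.039]
[ 0.07 -0.11  1.53 -0.    1.72 -0.04] [0.51260752 0.08486534 0.51430682]
```

View pics/side4b.png

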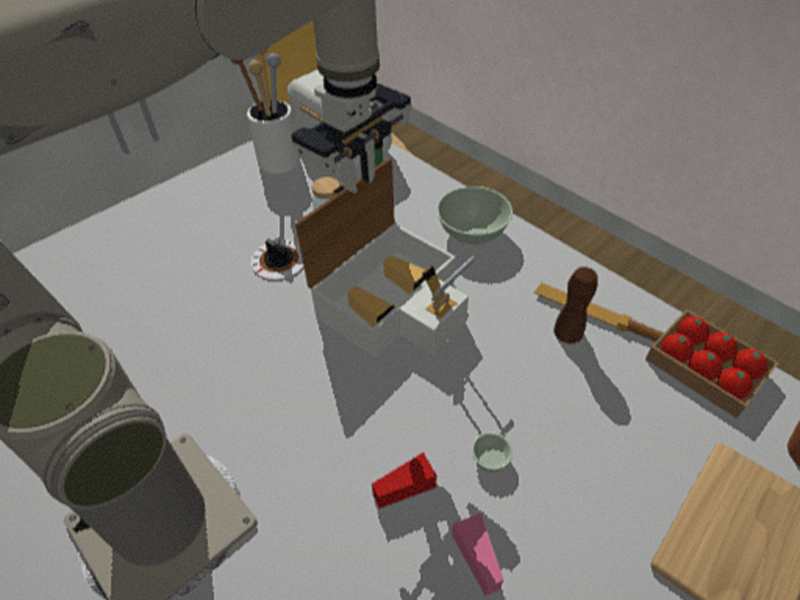

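Both wedges lie in the box, at side picture (370,303) and (407,272). Next I work out the path for pushing the lid shut.

Run:
```python
from h import *
c=np.arctan2(YB[1],YB[0]); L=.186
print('tip box',wb(read_state()['tool_pos']).round(3), read_state()['opening'])
s=goal(bw(.130,.05,.31),c,L=L)
s=goal(bw(.130,.05,.20),c,st=s,L=L)
r=.12
for f in np.radians([90,80,70,60,50,40,30,20,12,5,0]):
    C=np.array([.081,.08])+r*np.array([-np.cos(f),np.sin(f)])+.01*np.array([np.sin(f),np.cos(f)])+[.008,0]
    print(np.degrees(f).round(),'dx',(C[0]-.13).round(3),'dz',(.2-C[1]).round(3))
```

```text
tip box [-0.007  0.057  0.514] 0.02434679224568166
xyz [0.1369 0.0075 0.0183] a [ 0.  0. -0.]
xyz [ 0.   -0.    0.11] a [0. 0. 0.]
90.0 dx -0.031 dz 0.0
80.0 dx -0.052 dz 0.0
70.0 dx -0.073 dz 0.004
60.0 dx -0.092 dz 0.011
50.0 dx -0.11 dz 0.022
40.0 dx -0.126 dz 0.035
30.0 dx -0.14 dz 0.051
20.0 dx -0.15 dz 0.07
12.0 dx -0.156 dz 0.085
5.0 dx -0.16 dz 0.1
0.0 dx -0.161 dz 0.11
```

Call:
carry_out(targets=[{"hand":0,"x":0.06,"y":0.004,"z":0,"ax":0,"ay":0,"az":0},{"hand":0,"x":0.12,"y":0.007,"z":0,"ax":0,"ay":0,"az":0},{"hand":0,"x":0.137,"y":0.007,"z":0.02,"ax":0,"ay":0,"az":0},{"hand":0,"x":0.137,"y":0.007,"z":0.06,"ax":0,"ay":0,"az":0},{"hand":0,"x":0.137,"y":0.007,"z":0.1,"ax":0,"ay":0,"az":0},{"hand":0,"x":0.137,"y":0.007,"z":0.128,"ax":0,"ay":0,"az":0},{"hand":0,"x":0.137,"y":0.007,"z":0.128,"ax":0,"ay":0,"az":0}])

```text
t: 15.45
tool_pos: [0.5034, 0.2208, 0.3816]
orientation: [-2.096, -2.335, 0.012]
force: [-0.5, -0.2, 0.4]
opening: 0.0005
gripper_force: 0.0
```

Call:
carry_out(targets=[{"hand":0,"x":-0.02,"y":0,"z":0,"ax":0,"ay":0,"az":0},{"hand":0,"x":-0.031,"y":0,"z":0,"ax":0,"ay":0,"az":0},{"hand":0,"x":-0.042,"y":0,"z":0,"ax":0,"ay":0,"az":0},{"hand":0,"x":-0.052,"y":0,"z":0,"ax":0,"ay":0,"az":0},{"hand":0,"x":-0.063,"y":0,"z":0.002,"ax":0,"ay":0,"az":0},{"hand":0,"x":-0.073,"y":0,"z":0.004,"ax":0,"ay":0,"az":0},{"hand":0,"x":-0.082,"y":0,"z":0.007,"ax":0,"ay":0,"az":0},{"hand":0,"x":-0.092,"y":0,"z":0.011,"ax":0,"ay":0,"az":0}])

```text
t: 16.45
tool_pos: [0.5148, 0.1298, 0.3754]
orientation: [2.098, 2.338, -0.0]
force: [1.3, 1.9, 1.4]
opening: 0.0006
gripper_force: 1.1
```

Run:
```python
from h import *
print(wb(read_state()['tool_pos']).round(4),read_state()['force'])
im,_,_=snap('side','side5'); cv2.imwrite('pics/side5b.png',cv2.resize(im[60:260,150:350],(600,600),interpolation=cv2.INTER_CUBIC))
```

```text
[0.0374 0.0504 0.3754] [1.25948776 1.90935405 1.44966331]
```

View pics/side5b.png

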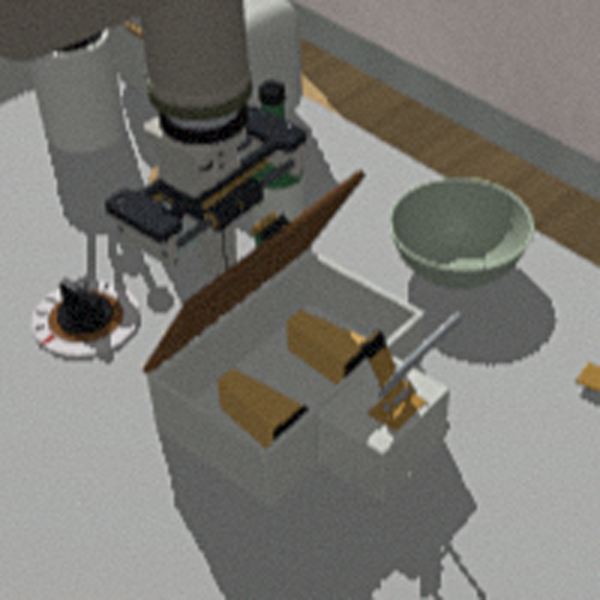

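The lid leans forward, pushed by the fingers at crop (215,265), and the keeper is clear. I continue the arc.

Call:
carry_out(targets=[{"hand":0,"x":-0.01,"y":0,"z":0.005,"ax":0,"ay":0,"az":0},{"hand":0,"x":-0.018,"y":0,"z":0.011,"ax":0,"ay":0,"az":0},{"hand":0,"x":-0.026,"y":0,"z":0.017,"ax":0,"ay":0,"az":0},{"hand":0,"x":-0.034,"y":0,"z":0.024,"ax":0,"ay":0,"az":0},{"hand":0,"x":-0.041,"y":0,"z":0.032,"ax":0,"ay":0,"az":0},{"hand":0,"x":-0.048,"y":0,"z":0.04,"ax":0,"ay":0,"az":0},{"hand":0,"x":-0.054,"y":0,"z":0.05,"ax":0,"ay":0,"az":0},{"hand":0,"x":-0.058,"y":0,"z":0.059,"ax":0,"ay":0,"az":0}])

```text
t: 17.5
tool_pos: [0.521, 0.0722, 0.316]
orientation: [2.098, 2.338, -0.001]
force: [-0.2, -0.7, 1.2]
opening: 0.0002
gripper_force: 0.5
```

Call:
carry_out(targets=[{"hand":0,"x":-0.004,"y":0,"z":0.008,"ax":0,"ay":0,"az":0},{"hand":0,"x":-0.006,"y":0,"z":0.015,"ax":0,"ay":0,"az":0},{"hand":0,"x":-0.008,"y":0,"z":0.022,"ax":0,"ay":0,"az":0},{"hand":0,"x":-0.01,"y":0,"z":0.03,"ax":0,"ay":0,"az":0},{"hand":0,"x":-0.011,"y":0,"z":0.036,"ax":0,"ay":0,"az":0},{"hand":0,"x":-0.011,"y":0,"z":0.04,"ax":0,"ay":0,"az":0},{"hand":0,"x":-0.011,"y":0,"z":0.04,"ax":0,"ay":0,"az":0}])

```text
t: 18.38
tool_pos: [0.5222, 0.0618, 0.2767]
orientation: [2.098, 2.338, -0.0]
force: [-0.1, -0.2, 0.4]
opening: 0.0002
gripper_force: 0.0
```

Call:
carry_out(targets=[{"hand":0,"x":0,"y":0,"z":0.003,"ax":0,"ay":0,"az":0},{"hand":0,"x":0,"y":0,"z":0.003,"ax":0,"ay":0,"az":0},{"hand":0,"x":0,"y":0,"z":-0.06,"ax":0,"ay":0,"az":0},{"hand":0,"x":0,"y":0,"z":-0.12,"ax":0,"ay":0,"az":0},{"hand":0,"x":0,"y":0,"z":-0.17,"ax":0,"ay":0,"az":0},{"hand":0,"x":0,"y":0,"z":-0.17,"ax":0,"ay":0,"az":0}])

```text
t: 19.12
tool_pos: [0.5231, 0.0619, 0.4525]
orientation: [2.093, 2.333, 0.01]
force: [-0.4, 0.0, -0.2]
opening: 0.0001
gripper_force: 0.0
```

Run:
```python
from h import *
im,d,P=snap('side','side6'); cv2.imwrite('pics/side6b.png',cv2.resize(im[100:260,190:350],(600,600),interpolation=cv2.INTER_CUBIC))
W=cloud('side6'); b=wb(W.reshape(-1,3)); k=(abs(b[:,1])<.1)&(b[:,0]>-.08)&(b[:,0]<.07)&(b[:,2]>.05)&(b[:,2]<.13)&(abs(b[:,1])>.03)
A=np.c_[b[k][:,0],np.ones(k.sum())]; print('lid slope',np.linalg.lstsq(A,b[k][:,2],rcond=None)[0])
k=(abs(b[:,1])<.018)&(b[:,0]>-.1)&(b[:,0]<-.04)&(b[:,2]>.095)&(b[:,2]<.13); print('keeper',np.percentile(b[k],[2,50,98],axis=0).round(3))
c=np.arctan2(YB[1],YB[0]); L=.186
s=goal(bw(-.210,.035,.262),c,L=L); s=goal(bw(-.210,.035,.18),c,L=L,st=s)
```

```text
lid slope [-0.00104165  0.09124123]
keeper [[-0.088 -0.014  0.097]
 [-0.08   0.003  0.106]
 [-0.069  0.016  0.111]]
xyz [-0.1791  0.015   0.0013] a [ 0.005  0.    -0.   ]
xyz [ 0.    -0.     0.082] a [0. 0. 0.]
```

View pics/side6b.png

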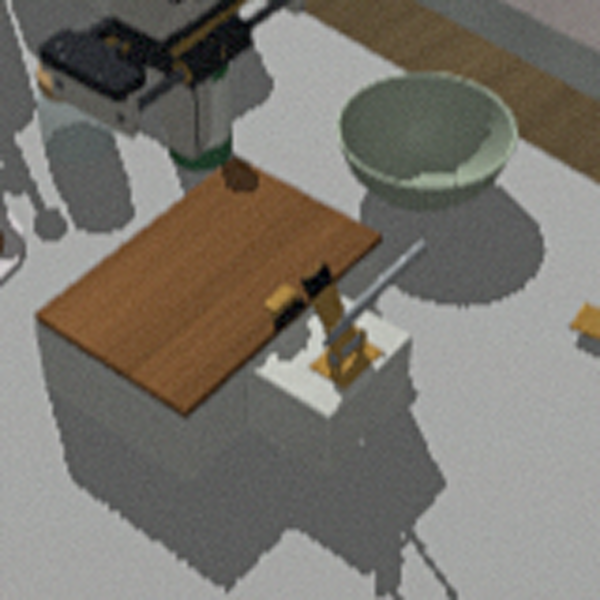

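The lid is flat and closed, with the keeper at crop (283,300), the lever tip at (315,275) and the loop bar from (330,340) to (425,245). Next I push the loop over from behind.

Call:
carry_out(targets=[{"hand":0,"x":-0.06,"y":0.005,"z":0.0,"ax":0,"ay":0,"az":0},{"hand":0,"x":-0.12,"y":0.01,"z":0.0,"ax":0,"ay":0,"az":0},{"hand":0,"x":-0.179,"y":0.015,"z":0.001,"ax":0,"ay":0,"az":0},{"hand":0,"x":-0.179,"y":0.015,"z":0.001,"ax":0,"ay":0,"az":0},{"hand":0,"x":-0.179,"y":0.015,"z":0.05,"ax":0,"ay":0,"az":0},{"hand":0,"x":-0.179,"y":0.015,"z":0.083,"ax":0,"ay":0,"az":0},{"hand":0,"x":-0.179,"y":0.015,"z":0.083,"ax":0,"ay":0,"az":0}])

```text
t: 20.05
tool_pos: [0.5548, -0.1132, 0.3589]
orientation: [-2.092, -2.333, 0.005]
force: [0.6, 0.2, 0.5]
opening: 0.0002
gripper_force: 0.0
```

Call:
carry_out(targets=[{"hand":0,"x":0.015,"y":0,"z":0,"ax":0,"ay":0,"az":0},{"hand":0,"x":0.027,"y":0,"z":0,"ax":0,"ay":0,"az":0},{"hand":0,"x":0.039,"y":0,"z":0,"ax":0,"ay":0,"az":0},{"hand":0,"x":0.051,"y":0,"z":0,"ax":0,"ay":0,"az":0},{"hand":0,"x":0.063,"y":0,"z":0,"ax":0,"ay":0,"az":0},{"hand":0,"x":0.075,"y":0,"z":0,"ax":0,"ay":0,"az":0},{"hand":0,"x":0.085,"y":0,"z":0,"ax":0,"ay":0,"az":0},{"hand":0,"x":0.085,"y":0,"z":0,"ax":0,"ay":0,"az":0}])

```text
t: 21.05
tool_pos: [0.5472, -0.0293, 0.3637]
orientation: [-2.097, -2.339, 0.0]
force: [0.1, 0.2, -0.5]
opening: 0.0002
gripper_force: 0.0
```

Run:
```python
from h import *
print(wb(read_state()['tool_pos']).round(4),read_state()['force'])
im,d,P=snap('side','side7'); cv2.imwrite('pics/side7b.png',cv2.resize(im[100:260,190:350],(600,600),interpolation=cv2.INTER_CUBIC))
```

```text
[-0.1242  0.0355  0.3637] [ 0.06804251  0.16627056 -0.52612982]
```

View pics/side7b.png

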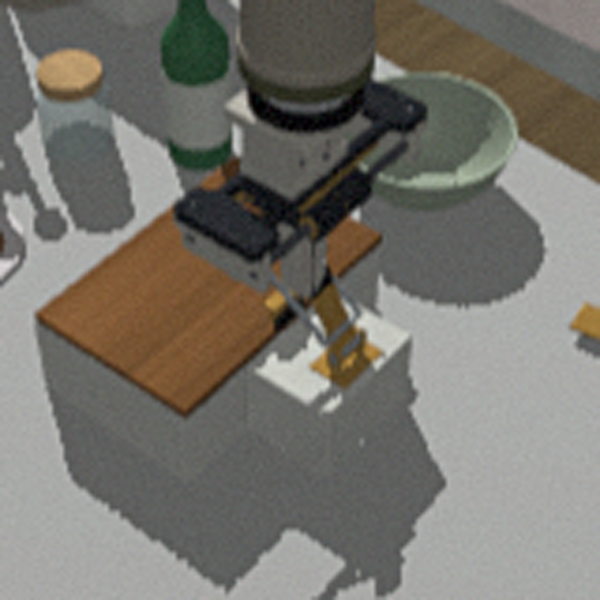

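The loop's arms now lean toward the lid, at crop (300,300). I lift away and check that it has landed.

Call:
carry_out(targets=[{"hand":0,"x":0.0,"y":0,"z":0,"ax":0,"ay":0,"az":0},{"hand":0,"x":0.0,"y":0,"z":-0.05,"ax":0,"ay":0,"az":0},{"hand":0,"x":0.0,"y":0,"z":-0.1,"ax":0,"ay":0,"az":0},{"hand":0,"x":0.06,"y":0,"z":-0.13,"ax":0,"ay":0,"az":0},{"hand":0,"x":0.12,"y":0,"z":-0.13,"ax":0,"ay":0,"az":0},{"hand":0,"x":0.18,"y":0,"z":-0.13,"ax":0,"ay":0,"az":0},{"hand":0,"x":0.18,"y":0,"z":-0.13,"ax":0,"ay":0,"az":0}])

```text
t: 21.98
tool_pos: [0.5271, 0.1523, 0.4938]
orientation: [-2.092, -2.343, -0.001]
force: [-0.0, -0.9, -0.3]
opening: 0.0005
gripper_force: 0.0
```

Run:
```python
from h import *
im,d,P=snap('side','side8'); cv2.imwrite('pics/side8b.png',cv2.resize(im[140:240,220:320],(600,600),interpolation=cv2.INTER_CUBIC))
b=wb(cloud('side8').reshape(-1,3))
k=(b[:,0]>-.1)&(b[:,0]<0)&(abs(b[:,1])<.06)&(b[:,2]>.0955)&(b[:,2]<.16); b2=b[k]; print(b2[b2[:,0].argsort()].round(3)[::3].tolist())
```

```text
[[-0.098, 0.02, 0.108], [-0.093, 0.023, 0.102], [-0.089, 0.023, 0.104], [-0.087, -0.003, 0.103], [-0.086, 0.006, 0.096], [-0.086, 0.01, 0.096], [-0.085, 0.009, 0.103], [-0.085, -0.015, 0.1], [-0.084, 0.022, 0.105], [-0.083, -0.012, 0.102], [-0.082, -0.004, 0.099], [-0.082, 0.014, 0.101], [-0.082, -0.009, 0.103], [-0.081, -0.02, 0.102], [-0.081, -0.006, 0.109], [-0.08, 0.008, 0.099], [-0.08, 0.012, 0.102], [-0.079, 0.006, 0.109], [-0.078, -0.004, 0.109], [-0.078, 0.023, 0.101], [-0.077, 0.014, 0.106], [-0.077, 0.009, 0.11], [-0.076, 0.021, 0.102], [-0.075, -0.013, 0.109], [-0.074, 0.024, 0.104], [-0.074, 0.0, 0.11], [-0.072, -0.012, 0.108], [-0.071, 0.006, 0.108], [-0.07, 0.014, 0.11], [-0.069, 0.022, 0.098], [-0.068, 0.025, 0.1], [-0.065, -0.021, 0.1], [-0.061, 0.022, 0.102], [-0.06, 0.03, 0.098], [-0.059, -0.004, 0.101], [-0.059, 0.001, 0.096], [-0.059, 0.014, 0.098], [-0.058, -0.044, 0.099], [-0.058, 0.009, 0.097], [-0.057, 0.003, 0.097], [-0.057, 0.031, 0.098], [-0.057, -0.03, 0.096], [-0.057, 0.007, 0.1], [-0.056, -0.027, 0.098], [-0.056, -0.037, 0.099], [-0.055, -0.004, 0.098], [-0.055, 0.0, 0.097], [-0.054, -0.024, 0.099], [-0.054, -0.039, 0.1], [-0.054, -0.001, 0.1], [-0.054, -0.035, 0.099], [-0.053, -0.021, 0.096], [-0.026, -0.039, 0.096]]
```

View pics/side8b.png

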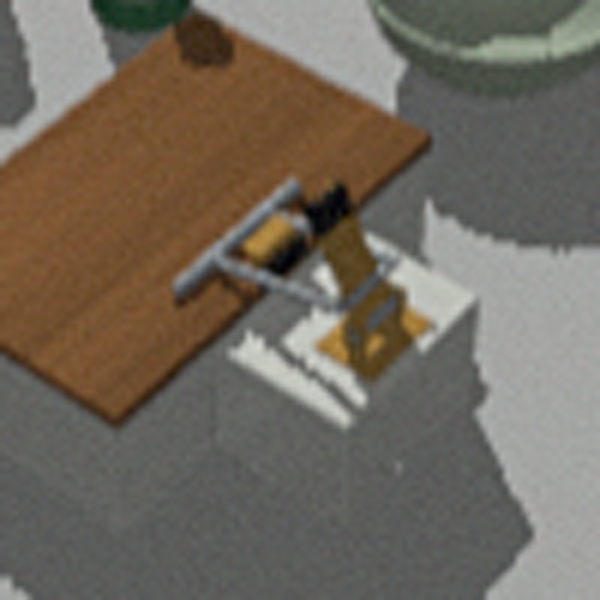

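The bar lies across the lid behind the keeper, at crop (237,240), with its centre near box x −0.055 and z about 0.095. The lever is still raised, its tip at (327,207). Next comes the lever path.

Run:
```python
from h import *
b=wb(cloud('side8').reshape(-1,3)); k=(b[:,0]>-.16)&(b[:,0]<-.09)&(abs(b[:,1])<.014)&(b[:,2]>.13)&(b[:,2]<.18); print('lever top',np.percentile(b[k],[2,50,98],axis=0).round(3))
c=np.arctan2(YB[1],YB[0]); L=.186
s=goal(bw(-.072,0,.30),c,L=L); s=goal(bw(-.072,0,.145),c,L=L,st=s)
r=.052
for t in(90,80,70,60,50,40,30,20,10,5,0):
    f=np.radians(t); C=np.array([-.140,.096])+r*np.array([-np.cos(f),np.sin(f)])+.004*np.array([np.sin(f),np.cos(f)])+[.008,0]
    print(t,'dx',(C[0]+.072).round(3),'dz',(.145-C[1]).round(3))
```

```text
lever top [[-0.128 -0.009  0.131]
 [-0.118  0.002  0.148]
 [-0.106  0.013  0.16 ]]
xyz [-0.1287  0.0352  0.0077] a [-0.     0.     0.003]
xyz [ 0.    -0.     0.155] a [0. 0. 0.]
90 dx -0.056 dz -0.003
80 dx -0.065 dz -0.003
70 dx -0.074 dz -0.001
60 dx -0.083 dz 0.002
50 dx -0.09 dz 0.007
40 dx -0.097 dz 0.013
30 dx -0.103 dz 0.02
20 dx -0.107 dz 0.027
10 dx -0.111 dz 0.036
5 dx -0.111 dz 0.04
0 dx -0.112 dz 0.045
```

Call:
carry_out(targets=[{"hand":0,"x":-0.06,"y":0.015,"z":0.0,"ax":0,"ay":0,"az":0},{"hand":0,"x":-0.12,"y":0.03,"z":0.0,"ax":0,"ay":0,"az":0},{"hand":0,"x":-0.129,"y":0.035,"z":0.01,"ax":0,"ay":0,"az":0},{"hand":0,"x":-0.129,"y":0.035,"z":0.06,"ax":0,"ay":0,"az":0},{"hand":0,"x":-0.129,"y":0.035,"z":0.11,"ax":0,"ay":0,"az":0},{"hand":0,"x":-0.129,"y":0.035,"z":0.15,"ax":0,"ay":0,"az":0},{"hand":0,"x":-0.129,"y":0.035,"z":0.163,"ax":0,"ay":0,"az":0},{"hand":0,"x":-0.129,"y":0.035,"z":0.163,"ax":0,"ay":0,"az":0}])

```text
t: 23.02
tool_pos: [0.5764, 0.0241, 0.3305]
orientation: [-2.098, -2.337, 0.001]
force: [0.3, 0.1, 0.1]
opening: 0.0004
gripper_force: 0.0
```

Call:
carry_out(targets=[{"hand":0,"x":-0.015,"y":0,"z":0,"ax":0,"ay":0,"az":0},{"hand":0,"x":-0.03,"y":0,"z":-0.001,"ax":0,"ay":0,"az":0},{"hand":0,"x":-0.044,"y":0,"z":-0.002,"ax":0,"ay":0,"az":0},{"hand":0,"x":-0.056,"y":0,"z":-0.003,"ax":0,"ay":0,"az":0},{"hand":0,"x":-0.065,"y":0,"z":-0.003,"ax":0,"ay":0,"az":0},{"hand":0,"x":-0.074,"y":0,"z":-0.001,"ax":0,"ay":0,"az":0},{"hand":0,"x":-0.074,"y":0,"z":-0.001,"ax":0,"ay":0,"az":0}])

```text
t: 23.9
tool_pos: [0.5844, -0.0498, 0.3312]
orientation: [-2.099, -2.337, 0.001]
force: [-1.0, -0.5, 1.8]
opening: 0.0006
gripper_force: 0.0
```

Run:
```python
from h import *
print(wb(read_state()['tool_pos']).round(4)-[0,0,.186],read_state()['force'])
im,d,P=snap('side','side9'); cv2.imwrite('pics/side9b.png',cv2.resize(im[140:240,220:320],(600,600),interpolation=cv2.INTER_CUBIC))
```

```text
[-0.1486  0.0007  0.1452] [-0.9610886  -0.50231034  1.8496967 ]
```

View pics/side9b.png

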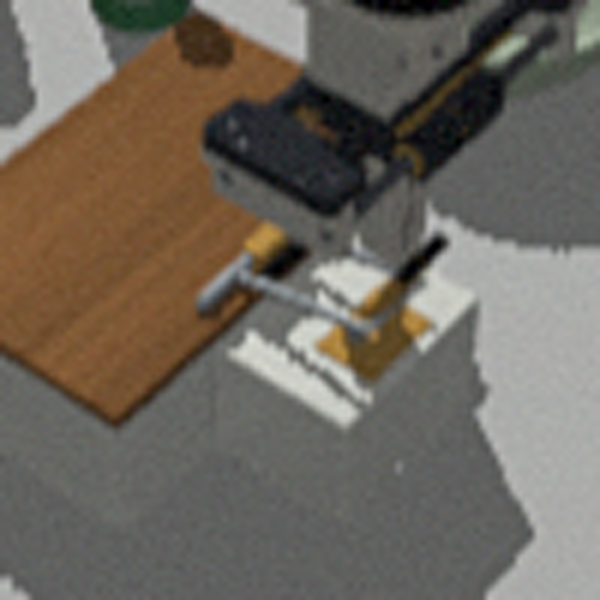

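Run:
```python
from h import *
b=wb(cloud('side9').reshape(-1,3)); k=(b[:,0]>-.09)&(b[:,0]<-.03)&(b[:,1]>.026)&(b[:,1]<.05)&(b[:,2]>.0955)&(b[:,2]<.16); print('stub',k.sum(),np.percentile(b[k],[2,50,98],axis=0).round(3))
```

```text
stub 17 [[-0.076  0.028  0.096]
 [-0.072  0.038  0.099]
 [-0.067  0.047  0.101]]
```

Call:
carry_out(targets=[{"hand":0,"x":0,"y":0,"z":0,"ax":0,"ay":0,"az":0},{"hand":0,"x":0,"y":0,"z":0,"ax":0,"ay":0,"az":0}])

```text
t: 24.2
tool_pos: [0.5845, -0.0488, 0.3317]
orientation: [-2.098, -2.338, 0.0]
force: [-0.3, -0.0, -0.1]
opening: 0.0002
gripper_force: 0.0
```

The bar is seated behind the keeper (x −0.072, top z 0.099), so I press the lever down.

Call:
carry_out(targets=[{"hand":0,"x":-0.009,"y":0,"z":0.003,"ax":0,"ay":0,"az":0},{"hand":0,"x":-0.016,"y":0,"z":0.008,"ax":0,"ay":0,"az":0},{"hand":0,"x":-0.023,"y":0,"z":0.014,"ax":0,"ay":0,"az":0},{"hand":0,"x":-0.029,"y":0,"z":0.021,"ax":0,"ay":0,"az":0},{"hand":0,"x":-0.033,"y":0,"z":0.028,"ax":0,"ay":0,"az":0},{"hand":0,"x":-0.037,"y":0,"z":0.037,"ax":0,"ay":0,"az":0},{"hand":0,"x":-0.038,"y":0,"z":0.044,"ax":0,"ay":0,"az":0},{"hand":0,"x":-0.038,"y":0,"z":0.047,"ax":0,"ay":0,"az":0}])

```text
t: 25.2
tool_pos: [0.5886, -0.0873, 0.286]
orientation: [2.098, 2.338, -0.001]
force: [-13.1, 0.2, 25.7]
opening: 0.0004
gripper_force: 13.3
```

Call:
carry_out(targets=[{"hand":0,"x":0,"y":0,"z":0.001,"ax":0,"ay":0,"az":0},{"hand":0,"x":0,"y":0,"z":0.001,"ax":0,"ay":0,"az":0}])

```text
t: 25.45
tool_pos: [0.5885, -0.0872, 0.2861]
orientation: [2.098, 2.338, -0.002]
force: [-12.5, 0.5, 20.0]
opening: 0.0006
gripper_force: 10.0
```

Call:
carry_out(targets=[{"hand":0,"x":0,"y":0,"z":-0.02,"ax":0,"ay":0,"az":0},{"hand":0,"x":0,"y":0,"z":-0.08,"ax":0,"ay":0,"az":0},{"hand":0,"x":0,"y":0,"z":-0.14,"ax":0,"ay":0,"az":0},{"hand":0,"x":0,"y":0,"z":-0.2,"ax":0,"ay":0,"az":0},{"hand":0,"x":0.06,"y":0,"z":-0.22,"ax":0,"ay":0,"az":0},{"hand":0,"x":0.12,"y":0,"z":-0.22,"ax":0,"ay":0,"az":0},{"hand":30,"x":0.18,"y":0,"z":-0.22,"ax":0,"ay":0,"az":0},{"hand":60,"x":0.24,"y":0,"z":-0.22,"ax":0,"ay":0,"az":0}])

```text
t: 26.45
tool_pos: [0.5622, 0.1535, 0.5045]
orientation: [2.098, 2.337, 0.002]
force: [-0.4, 0.5, -0.5]
opening: 0.0157
gripper_force: 0.0
```

Run:
```python
from h import *
im,d,P=snap('side','side10'); cv2.imwrite('pics/side10b.png',cv2.resize(im[140:240,220:320],(600,600),interpolation=cv2.INTER_CUBIC))
b=wb(cloud('side10').reshape(-1,3)); k=(b[:,0]>-.09)&(b[:,0]<-.03)&(b[:,1]>.026)&(b[:,1]<.05)&(b[:,2]>.0955)&(b[:,2]<.16); print('stub',k.sum(),np.percentile(b[k],[2,50,98],axis=0).round(3))
k=(b[:,0]>-.22)&(b[:,0]<-.16)&(abs(b[:,1])<.014)&(b[:,2]>.085)&(b[:,2]<.16); q=b[k]; print(len(q),np.polyfit(q[:,0],q[:,2],1),np.percentile(q,[2,50,98],axis=0).round(3))
# dial
W=cloud('top0'); z=W[...,2]; v,u=np.mgrid[:384,:512]; im0=load('top0')[0]
m=(abs(W[...,0]-.48)<.04)&(abs(W[...,1]-.35)<.04)&(z>.038)&(z<.055); p=W[m]; print('bar',len(p),p.mean(0)); 
r=cv2.minAreaRect((p[:,:2]*1000).astype(np.float32)); print(r)
br=im0[m].mean(1); k=br>np.percentile(br,85); print('bright end',p[k].mean(0))
```

```text
stub 21 [[-0.079  0.029  0.096]
 [-0.077  0.038  0.099]
 [-0.061  0.05   0.102]]
142 [0.01029644 0.10233299] [[-0.211 -0.01   0.094]
 [-0.188  0.003  0.101]
 [-0.161  0.013  0.104]]
bar 83 [0.48005602 0.35255134 0.04302261]
((479.9730224609375, 353.05279541015625), (13.737295150756836, 58.44808578491211), 6.380429267883301)
bright end [0.47753951 0.37094426 0.04381988]
```

View pics/side10b.png

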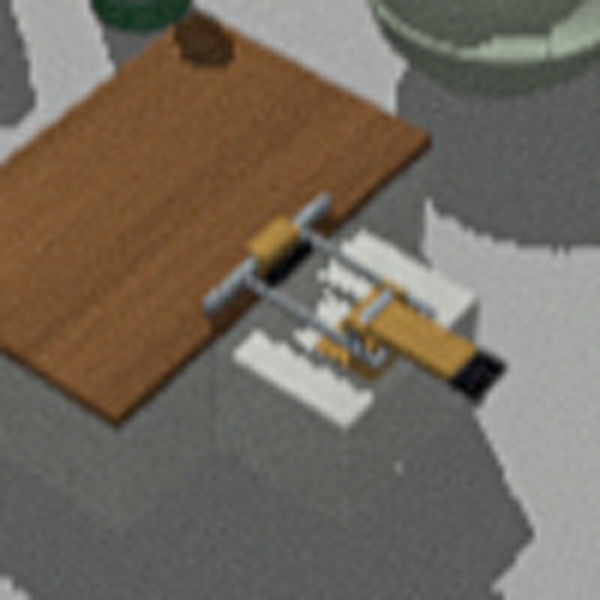

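The lever lies flat (slope 0.01), its tip at crop (480,375). The bar is pulled tight against the keeper, about 5 mm nearer the latch. Next is the dial.

Run:
```python
from h import *
im,d,P=snap('top','top11'); W=cloud('top11'); hsv=cv2.cvtColor(im,cv2.COLOR_BGR2HSV).astype(int); z=W[...,2]
rr=np.hypot(W[...,0]-.48,W[...,1]-.352)
m=(rr<.075)&(z<.02)&((hsv[...,0]<8)|(hsv[...,0]>172))&(hsv[...,1]>110); print('red',m.sum(),np.median(W[m],0))
m=(rr<.09)&(z>.002)&(z<.012)&(hsv[...,1]<40)&(hsv[...,2]>120); p=W[m][:,:2]; print('scale circle',cv2.minEnclosingCircle(((p[np.hypot(*(p-[.48,.352]).T)<.066])*1000).astype(np.float32)))
for a in(.0,.015,.025,.035): k=(rr>a)&(rr<a+.01)&(W[...,2]<.07); print(a,np.percentile(z[k],[5,25,50,75,95]).round(3))
m=(rr<.04)&(z>.034)&(z<.06); print(cv2.minAreaRect((W[m][:,:2]*1000).astype(np.float32)))
c=np.radians(6.4)
s=goal([.480,.3525,.15],c); s=goal([.480,.3525,.040],c,st=s)
print(read_state()['q'])
```

```text
red 0 [nan nan nan]
scale circle ((481.6248474121094, 348.9656677246094), 64.54508209228516)
0.0 [0.012 0.015 0.043 0.045 0.047]
0.015 [0.009 0.011 0.013 0.017 0.044]
0.025 [0.002 0.007 0.012 0.015 0.04 ]
0.035 [0.001 0.004 0.005 0.007 0.01 ]
((481.74090576171875, 336.5792541503906), (13.484560012817383, 29.887968063354492), 6.8120832443237305)
xyz [ 0.2032 -0.0588  0.1876] a [ 0.001 -0.002  0.002]
xyz [ 0.   -0.    0.11] a [0. 0. 0.]
[0.18396904 0.06465967 1.37877643 0.00204101 1.69736939 0.07002847]
  return _methods._mean(a, axis=axis, dtype=dtype,
  ret = um.true_divide(
```

Call:
carry_out(targets=[{"hand":50,"x":0.06,"y":-0.02,"z":0.0,"ax":0,"ay":0,"az":0},{"hand":50,"x":0.12,"y":-0.04,"z":0.0,"ax":0,"ay":0,"az":0},{"hand":50,"x":0.17,"y":-0.055,"z":0.03,"ax":0,"ay":0,"az":0},{"hand":50,"x":0.203,"y":-0.059,"z":0.08,"ax":0,"ay":0,"az":0},{"hand":50,"x":0.203,"y":-0.059,"z":0.14,"ax":0,"ay":0,"az":0},{"hand":50,"x":0.203,"y":-0.059,"z":0.187,"ax":0,"ay":0,"az":0},{"hand":50,"x":0.203,"y":-0.059,"z":0.187,"ax":0,"ay":0,"az":0}])

```text
t: 27.42
tool_pos: [0.4808, 0.3459, 0.3123]
orientation: [-2.097, -2.336, 0.013]
force: [0.3, -0.4, 0.3]
opening: 0.047
gripper_force: 0.0
```

Run:
```python
from h import *
W=cloud('top0'); print('red',W[228:235,147:154].reshape(-1,3).mean(0), load('top0')[0][231,147:154].tolist())
s=goal([.480,.3515,.040],np.radians(6.4))
```

```text
red [0.42801837 0.35017675 0.00355302] [[170, 172, 171], [162, 163, 165], [89, 91, 140], [86, 88, 139], [160, 162, 165], [169, 172, 171], [167, 169, 170]]
xyz [0.0061 0.0006 0.1052] a [-0.008  0.004 -0.004]
```

Call:
carry_out(targets=[{"hand":50,"x":0.003,"y":0,"z":0.05,"ax":0,"ay":0,"az":0},{"hand":50,"x":0.003,"y":0,"z":0.09,"ax":0,"ay":0,"az":0},{"hand":50,"x":0.003,"y":0,"z":0.105,"ax":0,"ay":0,"az":0},{"hand":50,"x":0.003,"y":0,"z":0.105,"ax":0,"ay":0,"az":0},{"hand":5,"x":0.003,"y":0,"z":0.105,"ax":0,"ay":0,"az":0},{"hand":5,"x":0.003,"y":0,"z":0.105,"ax":0,"ay":0,"az":0},{"hand":5,"x":0.003,"y":0,"z":0.105,"ax":0,"ay":0,"az":0},{"hand":5,"x":0.003,"y":0,"z":0.105,"ax":0,"ay":0,"az":0}], newtons=15)

```text
t: 28.42
tool_pos: [0.4804, 0.3503, 0.2122]
orientation: [-2.096, -2.336, 0.006]
force: [-10.8, -2.2, 9.7]
opening: 0.0139
gripper_force: 15.0
```

Call:
carry_out(targets=[{"hand":5,"x":0,"y":0,"z":0,"ax":0,"ay":0,"az":-0.17},{"hand":5,"x":0,"y":0,"z":0,"ax":0,"ay":0,"az":-0.34},{"hand":5,"x":0,"y":0,"z":0,"ax":0,"ay":0,"az":-0.51},{"hand":5,"x":0,"y":0,"z":0,"ax":0,"ay":0,"az":-0.68},{"hand":5,"x":0,"y":0,"z":0,"ax":0,"ay":0,"az":-0.85},{"hand":5,"x":0,"y":0,"z":0,"ax":0,"ay":0,"az":-1.02},{"hand":5,"x":0,"y":0,"z":0,"ax":0,"ay":0,"az":-1.19},{"hand":5,"x":0,"y":0,"z":0,"ax":0,"ay":0,"az":-1.3}])

```text
t: 29.42
tool_pos: [0.4817, 0.3515, 0.2123]
orientation: [0.248, 3.131, 0.005]
force: [-1.0, 9.1, -2.2]
opening: 0.014
gripper_force: 15.0
```

Call:
carry_out(targets=[{"hand":5,"x":0,"y":0,"z":0,"ax":0,"ay":0,"az":-0.08},{"hand":5,"x":0,"y":0,"z":0,"ax":0,"ay":0,"az":-0.13},{"hand":5,"x":0,"y":0,"z":0,"ax":0,"ay":0,"az":-0.16},{"hand":5,"x":0,"y":0,"z":0,"ax":0,"ay":0,"az":-0.16}])

```text
t: 29.92
tool_pos: [0.4817, 0.3518, 0.2123]
orientation: [0.003, 3.141, 0.006]
force: [-0.6, 10.2, -2.6]
opening: 0.0138
gripper_force: 15.0
```

Run:
```python
from h import *
s=read_state(); print(s['wrist_torque'],s['force'],s['q'].round(2)); print(np.degrees(np.arctan2(*R.from_rotvec(s['orientation']).as_matrix()[[1,0],1])))
```

```text
[ 1.83962292  0.10464855 -0.02036714] [-0.58430521 10.22848697 -2.58902575] [ 0.54  0.29  1.67  0.    1.18 -1.03]
89.89014857488975
```

Call:
carry_out(targets=[{"hand":5,"x":0,"y":0,"z":0,"ax":0,"ay":0,"az":-0.03},{"hand":5,"x":0,"y":0,"z":0,"ax":0,"ay":0,"az":-0.05},{"hand":5,"x":0,"y":0,"z":0,"ax":0,"ay":0,"az":-0.05}])

```text
t: 30.3
tool_pos: [0.4817, 0.3519, 0.2123]
orientation: [-0.075, 3.14, 0.007]
force: [-0.6, 10.2, -3.5]
opening: 0.014
gripper_force: 15.1
```

Run:
```python
from h import *
s=read_state(); print(s['wrist_torque'],s['force']); print(np.degrees(np.arctan2(*R.from_rotvec(s['orientation']).as_matrix()[[1,0],1])))
```

```text
[ 1.88875974 -0.01164025 -0.22726395] [-0.56722328 10.19728259 -3.52594975]
92.72978349504382
```

Call:
carry_out(targets=[{"hand":45,"x":0,"y":0,"z":0,"ax":0,"ay":0,"az":0},{"hand":45,"x":0,"y":0,"z":0,"ax":0,"ay":0,"az":0},{"hand":45,"x":0,"y":0,"z":-0.03,"ax":0,"ay":0,"az":0},{"hand":45,"x":0,"y":0,"z":-0.09,"ax":0,"ay":0,"az":0},{"hand":45,"x":0,"y":0,"z":-0.15,"ax":0,"ay":0,"az":0},{"hand":45,"x":0,"y":0,"z":-0.21,"ax":0,"ay":0,"az":0},{"hand":45,"x":0,"y":0,"z":-0.26,"ax":0,"ay":0,"az":0},{"hand":45,"x":0,"y":0,"z":-0.26,"ax":0,"ay":0,"az":0}])

```text
t: 31.3
tool_pos: [0.4825, 0.3502, 0.4781]
orientation: [-0.073, 3.132, 0.007]
force: [0.4, 0.6, 0.4]
opening: 0.0422
gripper_force: 0.0
```

Run:
```python
from h import *
im,d,P=snap('side','side12'); cv2.imwrite('pics/side12b.png',cv2.resize(im[90:240,150:350],(800,600),interpolation=cv2.INTER_CUBIC))
W=cloud('side12'); p=W[(abs(W[...,0]-.48)<.045)&(abs(W[...,1]-.351)<.045)&(W[...,2]>.036)&(W[...,2]<.06)]; print(len(p),cv2.minAreaRect((p[:,:2]*1000).astype(np.float32)))
b=wb(W.reshape(-1,3)); k=(b[:,0]>-.22)&(b[:,0]<-.16)&(abs(b[:,1])<.014)&(b[:,2]>.085)&(b[:,2]<.16); q=b[k]; print('lever',len(q),np.polyfit(q[:,0],q[:,2],1))
```

```text
81 ((478.79681396484375, 349.2429504394531), (59.82849884033203, 17.65679931640625), 7.381158351898193)
lever 139 [0.01850935 0.10411814]
```

View pics/side12b.png

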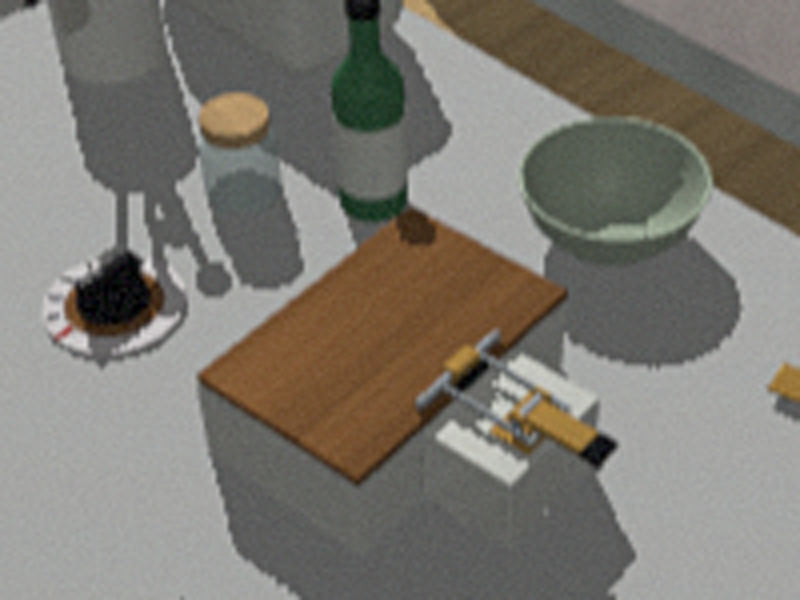

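The box is fully latched. The dial's pointer end is unclear from this angle, so I clear the view for the top camera.

Call:
carry_out(targets=[{"hand":45,"x":0,"y":-0.06,"z":0,"ax":0,"ay":0,"az":0},{"hand":45,"x":0,"y":-0.12,"z":0,"ax":0,"ay":0,"az":0},{"hand":45,"x":0,"y":-0.18,"z":0,"ax":0,"ay":0,"az":0},{"hand":45,"x":0,"y":-0.24,"z":0,"ax":0,"ay":0,"az":0},{"hand":45,"x":0,"y":-0.3,"z":0,"ax":0,"ay":0,"az":0},{"hand":45,"x":0,"y":-0.3,"z":0,"ax":0,"ay":0,"az":0}])

```text
t: 32.1
tool_pos: [0.4958, 0.0467, 0.4696]
orientation: [0.064, -3.138, 0.002]
force: [-0.5, 0.6, -0.9]
opening: 0.0416
gripper_force: 0.0
```

Run:
```python
from h import *
im,d,P=snap('top','top13'); W=cloud('top13'); z=W[...,2]
p=W[(abs(W[...,0]-.48)<.04)&(abs(W[...,1]-.351)<.04)&(z>.034)&(z<.06)]; print(len(p),cv2.minAreaRect((p[:,:2]*1000).astype(np.float32)))
cv2.imwrite('pics/top13b.png',cv2.resize(im[185:250,115:185],(560,520),interpolation=cv2.INTER_CUBIC))
```

```text
96 ((479.77593994140625, 352.31524658203125), (57.021697998046875, 15.31200122833252), 0.29390949010849)
```

View pics/top13b.png

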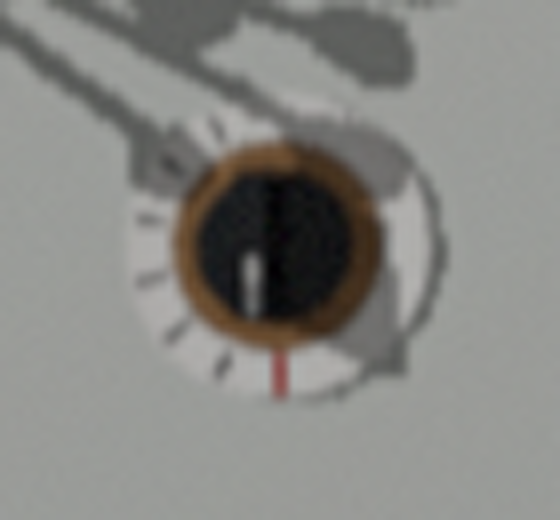

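The pointer, at crop (252,255) to (250,318), runs parallel to the red zero mark at (280,375). The bar reads 180.3°, and the wrist torque rose at the end of the turn, which means it reached the stop. Everything is in place, so I hand in.

```bash
python3 -c "
from plant import robot
print(robot.close_job())"
```

```text
the job is handed in; nothing more can be done
None
```

I handed the job in at about 32 s, with no verdict shown. Both wedges on the worktop are in the box, the lid is closed and latched with the lever down over centre, the dial is back at its zero stop, and no other kitchen thing was touched.

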